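# Lock away the retained grain samples

## Task

Lock the sample tins away in the bench safe: stand every tin upright on the drawn-out tray, push the tray fully home, and push the door shut until it snaps onto its catch. Only then set the combination, dial by dial starting with the one on the hinge side, to 5 - 2 - 4 (pointer on the mark), and leave the other things on the bench where they are.

Things in the scene. Friction and masses are not known exactly. Their poses are not given: they have to be found in the camera images.
- safe: Grey steel bench safe, fixed, 150 mm deep (its x) by 230 mm wide (its y) by 100 mm high; origin at the centre of its underside. Its open front faces its own -x, towards the robot; +x points to its back, +y to its hinge side. The three dials stand on its top 80 mm behind the front, 75 mm apart along y.
- tray (a joint): Aluminium pull-out tray of the safe: 0 when fully home inside the safe, 0.135 m when drawn out to its stop, in front of the safe (towards the robot). Friction about 2 N holds it where it is left. No handle: it is pushed in by the outside of its tall front wall.
- tray_floor (a point): Centre of the tray's inner floor (7 mm above the table), moving with the tray; axes as the safe's (+x towards the back of the safe). The inside is 110 mm (x) by 172 mm (y); walls 6 mm thick, rising 24 mm above this floor, the front wall (-x) 49 mm above it.
- tray_front (a point): Point in the middle of the outer face of the tray's tall front wall, 48 mm above the table (the wall reaches 58 mm), moving with the tray; with the tray home this face is flush with the front of the safe.
- door (a joint): Grey steel door of the safe, 230 mm wide, 96 high, 12 thick, on a vertical hinge at the safe's +y front edge (left, seen from the robot). 0 when shut, growing as it swings out towards the robot, up to 2.2 rad; 1.8 to 2.1 at the start. Light to swing (0.06 N m); in its last 0.06 rad it is pushed over a sprung roller catch (about 5 N at the edge), then snaps to 0 and stays.
- door_hinge (a point): Point on the door's hinge axis, 51 mm above the table. It turns with the door: its -y axis points along the panel to the free edge, its -x axis out of the door's outer face, which lies 6 mm from the axis.
- door_edge (a point): Middle of the outer face's free edge, 230 mm from the hinge, 51 mm above the table, moving with the door. A small steel finger lip (10 mm out) sits 12 mm in from this edge.
- dial_a (a joint): Black combination dial on the safe's top, the first, nearest the hinge side: 44 mm knob with an upright grip bar (40 long, 14 wide, 34 mm high); its white-striped half is the pointer. Value in rad: 0 with the pointer on the heavy mark (door side), growing clockwise seen from above to a stop at 5.6. Marks 0.785 rad apart: 0 (heavy), then 1 to 7 clockwise. No clicks; friction 0.035 N m holds it.
- dial_a_grip (a point): Point on the axis of dial_a, inside its grip bar, 133 mm above the table and 12 mm below the bar's top; its x axis runs along the bar, the pointer end being -x.
- dial_b (a joint): Black combination dial like dial_a, the second, in the middle. Same values and marks.
- dial_b_grip (a point): Point on the axis of dial_b, inside its grip bar, 133 mm above the table and 12 mm below the bar's top; its x axis runs along the bar, the pointer end being -x.
- dial_c (a joint): Black combination dial like dial_a, the third, farthest from the hinge side. Same values and marks.
- dial_c_grip (a point): Point on the axis of dial_c, inside its grip bar, 133 mm above the table and 12 mm below the bar's top; its x axis runs along the bar, the pointer end being -x.
- tin1: Closed round aluminium sample tin, 36 mm diameter, 36 mm high, about 90 g, standing on the table to the right of the safe at the start; origin at the centre of its underside, z up. Some of the four tins may be absent.
- tin2: Sample tin like tin1; may be absent.
- tin3: Sample tin like tin1; may be absent.
- tin4: Sample tin like tin1; may be absent.
- tub: Bystander: open white plastic tub 85 x 85 x 110 mm, origin under its centre.
- sieve: Bystander: lidded round steel sieve, 104 mm diameter, 46 mm high plus a small black knob, origin under its centre.
- dish: Bystander: steel dish, 90 mm diameter, 35 mm high, origin under its centre.
Things that resemble listed ones, but are neither listed nor needed, are in the scene too. What is shaped like the tin1 but green or red is not meant.

How it is judged:
On the way, in this order (a step that is already met when the one before it is completed fails the run):
1. every tin stands on the tray (x of tin1 in the frame of tray_floor between -0.045 and 0.045 m and y of tin1 in the frame of tray_floor between -0.078 and 0.078 m and z of each of tin1, tin2, tin3, tin4 in the frame of tray_floor below 0.005 m and angle between each of tin1, tin2, tin3, tin4's own z axis and vertical below 0.15 rad and x of tin2 in the frame of tray_floor between -0.045 and 0.045 m and y of tin2 in the frame of tray_floor between -0.078 and 0.078 m and x of tin3 in the frame of tray_floor between -0.045 and 0.045 m and y of tin3 in the frame of tray_floor between -0.078 and 0.078 m and x of tin4 in the frame of tray_floor between -0.045 and 0.045 m and y of tin4 in the frame of tray_floor between -0.078 and 0.078 m), for 0.2 s.
2. the tray is fully home, with the tins on it (all of step 1 and value of joint tray below 0.006 m), for 0.2 s.
3. the door is shut on its catch (value of joint door below 0.015 rad and value of joint tray below 0.006 m), for 0.2 s.
4. the first dial is on 5 (value of joint dial_a between 3.727 and 4.127 rad and value of joint door below 0.015 rad), for 0.2 s.
5. the second dial is on 2 (value of joint dial_b between 1.3708 and 1.7708 rad and value of joint door below 0.015 rad), for 0.2 s.
6. the third dial is on 4 (value of joint dial_c between 2.9416 and 3.3416 rad and value of joint door below 0.015 rad), for 0.2 s.
At the end, for the whole second after the job is handed in: All tins that are present stand upright (within 9 degrees) on the tray's floor, the tray is home (within 6 mm), the door is shut on its catch (within 0.015 rad), the dials stand on 5, 2 and 4, counted from the hinge side (each within 0.2 rad, 11 degrees), and everything is at rest (all of step 2 and all of step 6 and value of joint dial_a between 3.727 and 4.127 rad and value of joint dial_b between 1.3708 and 1.7708 rad and linear speed of each of tin1, tin2, tin3, tin4 below 0.02 m/s and velocity of joint each of dial_a, dial_b, dial_c below 0.1 rad/s); the robot touches nothing.
It fails at once if the tub is pushed aside by more than 30 mm or tipped over (distance of tub from where it was at the start of the episode above 0.03 m or angle between tub's own z axis and vertical above 0.5 rad).
It fails at once if the sieve is pushed aside by more than 30 mm or tipped over (distance of sieve from where it was at the start of the episode above 0.03 m or angle between sieve's own z axis and vertical above 0.5 rad).
It fails at once if the dish is pushed aside by more than 30 mm or tipped over (distance of dish from where it was at the start of the episode above 0.03 m or angle between dish's own z axis and vertical above 0.5 rad).
Of tin1, tin2, tin3, tin4 only 2 to 4 are there at a start; the rules pass over those that are not, and their reading is None.
At some moment in a run one of tin1, tin2, tin3, tin4 may be knocked a few centimetres aside while the robot is not near it.
It also fails if it takes over 210 s, if anything falls off the work surface, if the arm or the gripper's body presses on something with over 40 N, if the wrist force passes 120 N, or if a joint passes its speed limit or range.

## Robot

A 7-joint arm with a two-finger parallel gripper is mounted at the origin on the work surface. World frame = base frame: x ahead of the robot, y to its left, z up, the work surface at z = 0. Lengths are in m, angles in rad, forces in N, time in s.
With the tool pointing down it reaches from about 0.4 to 0.85 m from the base axis. Payload 4.5 kg.
Tool frame: the origin (TCP) lies at the very end of the fingers, on their centre line; the grasp point (between the pads) lies 19 mm behind it; z points along the fingers, y is the line along which they close (so a half turn about z gives the same grasp; the last joint's range is limited). The gripper opens to 88 mm and grips with 3 to 60 N. Pads are 18 mm wide; open, the fingers measure 123 mm over their backs; the gripper's body (75 mm by 187 mm) begins 45 mm behind the grasp point.
Start: joints at [-1.222, 0.689, -0.195, 1.565, 0.157, 0.902, -0.215], TCP at [0.193, 0.594, 0.239] pointing down, gripper open.
Joint ranges: [-3.01, 3.01], [-0.46, 2.08], [-1.47, 1.51], [0.13, 2.56], [-1, 4.14], [0.04, 2.09], [-2.66, 2.66]. Speed limits (rad/s): [2.57, 2.57, 3.14, 3.14, 3.14, 3.14, 3.14].

## Interface

Orientations are given as a unit quaternion [x, y, z, w].
In Python, from plant import r, optics gives the robot as it stands.
- The arm moves only by the tool servo_tool, never from a script. Its arguments are lists of equal length, an entry for each row: "translation": the shift along the tool's x, y, z in m, a list of three; "turn": the turn, a rotation vector about the tool's x, y, z in rad, a list of three. In form: {"translation": [[dx, dy, dz], ...], "turn": [[rx, ry, rz], ...]}. A call has 1 to 10 rows; each row shifts and turns the commanded pose from where the row before left it, along the tool's axes as they then stand; what a row does not reach is not made up. A row lasts 1/8 s, in which the tool goes at most 62.5 mm and 10.7 degrees, less where a joint would pass 70% of its speed; a pose out of reach is approached as far as the arm can. A call is refused whole if a number of a shift passes 0.0625 or a number of a turn 0.188, either way. A call with a gripper value outside its range is refused whole. "grip" is the opening, from 0 (shut) to 1 (fully open), set as the call begins (left out, the last holds). The fingers move at their own pace and stop on an object; "grip_force" is the grip in N (left out, the last holds). Time passes only in rows, so rows that do not move let the fingers close. It gives the time, the measured TCP pose, the force, the opening and the grip force at its end, in the units of the state.
- r.get_state(): the state, without advancing time (a new reading comes with each control period).
- optics.snapshot(name): name is "side" or "top" or "wrist"; returns a dict with "img" (480x640x3 uint8, red, green, blue), "z_map" (480x640 float32, m along the optical axis (not along the pixel's ray), 0 where there is no reading), "mtx" (3x3 intrinsics, pixels), "R" (3x3) and "t" (3): a world point X has camera coordinates R X + t. Camera axes: x right, y down, z forward; pixel columns grow to the right and rows downward; lengths in m; the calibration is good to about 2 mm. A picture is of the moment at which its call begins.
- r.finish_job(): hands the job in; it is judged then, once.
The state is a dict: "clock": time; "q": joint angles; "qd": joint speeds; "joint_torque": joint torques, N m; "tool_pos": TCP position; "eef_rot": TCP orientation; "contact_force": force on the tool from outside, world axes, zero at the start; "moment": the same for the moment, N m; "opening": opening from 0.0 (shut) to 1.0 (fully open); "finger_force": force on a finger pad.
Only numpy, scipy, OpenCV 4.12 (cv2) and the standard library are available. Lean on these libraries where they do the work, as an engineer would, in place of code of your own. Each camera call takes 0.05 s, during which the arm holds its last target. There are 200 camera calls.

## Working session

There is one attempt and no reset: what is moved stays moved. The work goes in short steps, Python scripts to look and compute and a tool call to move; the robot and the scene stay as the last step left them, time stands still between calls to the robot, and variables do not carry over. Pictures are saved under pics/ and viewed, at most 14 in all, crops included, and the job is handed in when it is done.

Besides the shell and the picture viewer there is one more tool, called as name(argument=value, ...) on one line, values as JSON. servo_tool: Moves the arm, as the interface text tells. Its arguments: {"type":"object","properties":{"translation":{"type":"array"},"turn":{"type":"array"},"grip":{"type":"number"},"grip_force":{"type":"number"}},"required":["translation","turn"]}

```bash
ls; mkdir -p pics
cat > h.py <<'E'
import numpy as np, cv2
from plant import r, optics
def snap(n,save=None):
    s=optics.snapshot(n)
    if save: cv2.imwrite(f'pics/{save}.png',s['img'][:,:,::-1])
    return s
def world(s,u=None,v=None):
    z=s['z_map'];K=s['mtx']
    V,U=np.mgrid[0:480,0:640]
    P=np.stack([(U-K[0,2])/K[0,0]*z,(V-K[1,2])/K[1,1]*z,z],-1)
    W=(P-s['t'])@s['R']
    W[z==0]=np.nan
    return W
E
python3 - <<'E'
from h import *
import pickle
st=r.get_state();print(st)
for n in ['side','top']:
    s=snap(n,n+'0');pickle.dump(s,open(n+'0.pkl','wb'));print(n,s['mtx'],s['R'],s['t'])
E
```

```text
pics
{'clock': 0.0, 'q': array([-1.22223972,  0.68998702, -0.19451988,  1.56632968,  0.15730101,
        0.9024955 , -0.21513946]), 'qd': array([-1.14927492e-03, -1.52089386e-03,  2.56207970e-03,  3.18325789e-05,
        5.65210241e-04, -2.04838217e-03, -4.28571042e-04]), 'joint_torque': array([-7.37058836e-04, -5.27560294e+01, -1.26740467e+00, -1.53438073e+01,
       -5.26575919e-02,  6.30472699e-03,  1.69943169e-04]), 'tool_pos': array([0.19334085, 0.59368502, 0.23791211]), 'eef_rot': array([ 1.56705505e-01,  9.87644951e-01, -9.10262137e-04, -7.93646254e-05]), 'contact_force': array([-0.22330977,  0.0573642 , -0.43648669]), 'moment': array([-0.02358465,  0.01156643, -0.02206031]), 'finger_force': 0.0, 'opening': 1.0022949202030065}
side [[486.04853689   0.         317.78586959]
 [  0.         486.04853689 243.03596964]
 [  0.           0.           1.        ]] [[ 0.94902313 -0.3151882  -0.00339114]
 [-0.18799397 -0.55734367 -0.80871893]
 [ 0.25300863  0.76813048 -0.58818551]] [-0.5315343   0.18944153  0.93351759]
top [[582.58231176   0.         308.26873997]
 [  0.         582.58231176 254.16080029]
 [  0.           0.           1.        ]] [[ 0.02887948 -0.99944542  0.01657773]
 [-0.99466599 -0.03037642 -0.09857404]
 [ 0.09902295 -0.01364254 -0.99499163]] [0.00801228 0.59106563 1.2783359 ]
```

View pics/top0.png

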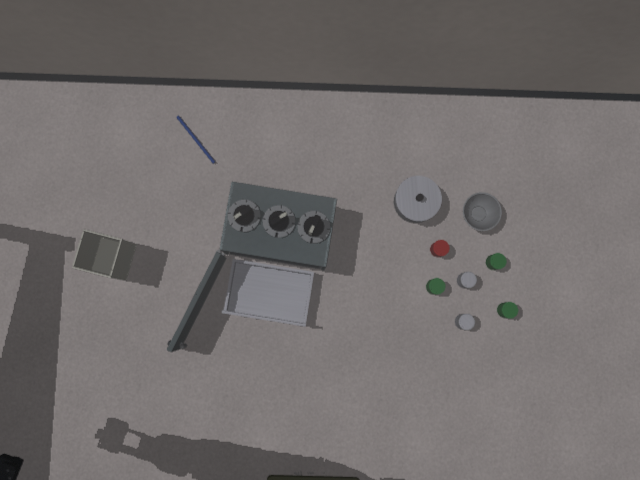

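View pics/side0.png

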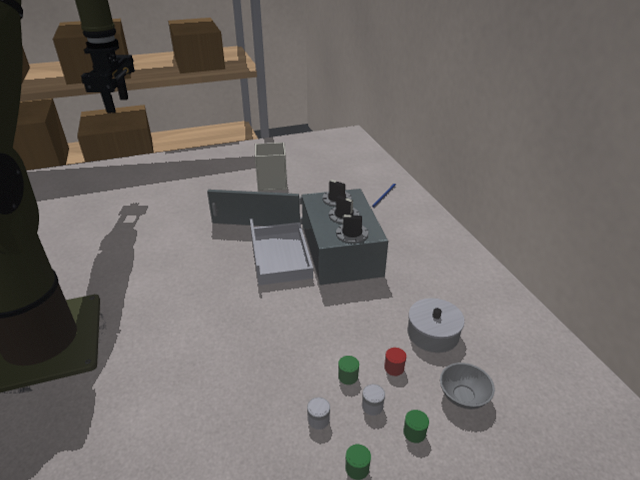

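The top view shows two silver tins at (468,281) and (466,322). It also shows three green and one red decoy, the safe at (278,225), the tray at (270,292), and the open door from (222,257) to (172,347). The dials are at (243,215), (279,221) and (313,226). The side view agrees, with tins at (373,398) and (318,412).

```bash
cat > m.py <<'E'
from h import *
import pickle
for n in ['top','side']:
    s=pickle.load(open(n+'0.pkl','rb'));W=world(s);img=s['img'].astype(int)
    sat=img.max(-1)-img.min(-1)
    print(n)
    # tins: raised blobs right of the safe
    m=((W[...,2]>.02)&(W[...,2]<.06)&(W[...,1]<-.12)&(W[...,0]>.2)&(W[...,0]<.9)).astype(np.uint8)
    k,L,S,C=cv2.connectedComponentsWithStats(m)
    for i in range(1,k):
        if S[i,4]<40: continue
        w=W[L==i];top=w[w[:,2]>np.percentile(w[:,2],90)-.006]
        print('blob',C[i].round(),S[i,4],'ctr top',((top.min(0)+top.max(0))/2).round(4),'mean',top.mean(0).round(4),'ext',np.ptp(top,axis=0).round(3),'rgb',img[L==i].mean(0).round())
    # safe top
    m=((abs(W[...,2]-.1)<.006)&(W[...,0]>.4)&(W[...,0]<.85)&(abs(W[...,1])<.35)).astype(np.uint8)
    k,L,S,C=cv2.connectedComponentsWithStats(m);i=1+np.argmax(S[1:,4]);w=W[L==i]
    print('safe',w[:,2].mean(),cv2.minAreaRect((w[:,:2]).astype(np.float32)*1000))
    m=((W[...,2]>.132)&(W[...,2]<.16)&(W[...,0]>.45)&(W[...,0]<.8)&(abs(W[...,1])<.3)).astype(np.uint8)
    k,L,S,C=cv2.connectedComponentsWithStats(m)
    for i in range(1,k):
        if S[i,4]<20: continue
        w=W[L==i];print('bar',C[i].round(),S[i,4],w.mean(0).round(4),cv2.minAreaRect((w[:,:2]).astype(np.float32)*1000))
    # table
    print('table',np.nanmedian(W[440:460,480:620,2]))
    for lo,hi in [(.09,.11),(.04,.075),(.024,.04),(.003,.014)]:
        m=((W[...,2]>lo)&(W[...,2]<hi)&(W[...,0]>.25)&(W[...,0]<.6)&(W[...,1]>-.1)&(W[...,1]<.35)).astype(np.uint8)
        k,L,S,C=cv2.connectedComponentsWithStats(m)
        for i in range(1,k):
            if S[i,4]<60: continue
            w=W[L==i];print(lo,C[i].round(),S[i,4],w.mean(0).round(4),cv2.minAreaRect((w[:,:2]).astype(np.float32)*1000))
E
python3 m.py
```

```text
top
blob [418. 199.] 1671 ctr top [ 0.7221 -0.2177  0.0516] mean [ 0.7221 -0.2174  0.0477] ext [0.103 0.102 0.015] rgb [121. 121. 126.]
blob [484. 210.] 545 ctr top [ 0.699  -0.364   0.0367] mean [ 0.7019 -0.3691  0.0357] ext [0.087 0.089 0.01 ] rgb [89. 89. 90.]
blob [440. 248.] 233 ctr top [ 0.6137 -0.2706  0.0391] mean [ 0.6133 -0.2714  0.0378] ext [0.035 0.037 0.01 ] rgb [111.  53.  52.]
blob [497. 261.] 246 ctr top [ 0.5875 -0.3996  0.0395] mean [ 0.5875 -0.3987  0.0376] ext [0.036 0.037 0.011] rgb [56. 87. 60.]
blob [468. 280.] 236 ctr top [ 0.544  -0.3324  0.0392] mean [ 0.5437 -0.3325  0.0378] ext [0.034 0.036 0.01 ] rgb [119. 119. 124.]
blob [436. 286.] 232 ctr top [ 0.5263 -0.2629  0.0391] mean [ 0.5268 -0.2627  0.038 ] ext [0.034 0.036 0.008] rgb [59. 91. 63.]
blob [509. 310.] 248 ctr top [ 0.4788 -0.4247  0.0393] mean [ 0.4788 -0.4246  0.0379] ext [0.036 0.036 0.01 ] rgb [56. 88. 60.]
blob [466. 322.] 240 ctr top [ 0.4496 -0.3279  0.0397] mean [ 0.4495 -0.3279  0.0382] ext [0.035 0.035 0.009] rgb [121. 120. 125.]
safe 0.10118782151989043 ((646.5517578125, 92.1631469726562
[... 4082 characters left out ...]
836 0.0086] ((416.2738037109375, 283.5933532714844), (11.830072402954102, 100.44572448730469), 67.7406005859375)
0.003 [265. 224.] 87 [0.5004 0.246  0.0092] ((507.5794372558594, 243.84915161132812), (9.164905548095703, 81.32675170898438), 67.44046020507812)
0.003 [280. 251.] 1757 [0.5064 0.1252 0.0072] ((506.65582275390625, 126.54231262207031), (149.07427978515625, 108.80072021484375), 82.3584213256836)
0.003 [285. 279.] 211 [0.4904 0.0191 0.0085] ((491.2528381347656, 18.682247161865234), (6.805421829223633, 120.47964477539062), 82.865478515625)
0.003 [328. 281.] 79 [ 0.5775 -0.0158  0.0089] ((579.1597290039062, -15.622754096984863), (5.850246429443359, 42.22484588623047), 83.74226379394531)
```

```bash
cat >> h.py <<'E'
from scipy.spatial.transform import Rotation as Ro
import json
def Rt(deg):
    a=np.radians(deg);y=np.array([np.cos(a),np.sin(a),0]);z=np.array([0,0,-1.]);return np.stack([np.cross(y,z),y,z],1)
def safe(p):  # safe frame -> world
    o=np.array([.6464,.0905,0]);a=np.radians(-7.5);c,s_=np.cos(a),np.sin(a)
    return o+np.array([c*p[0]-s_*p[1],s_*p[0]+c*p[1],p[2]])
def plan(wps,step=.058):
    """wps: (x,y,z,tool-y angle deg[,step]) in world; prints rows for the move tool"""
    st=r.get_state();p=np.array(st['tool_pos']);R=Ro.from_quat(st['eef_rot']).as_matrix()
    print('at',p.round(4),'tilt',np.degrees(np.arccos(min(1,-R[2,2]))).round(2),'ang',np.degrees(np.arctan2(R[1,1],R[0,1])).round(2),'F',np.round(st['contact_force'],1),'open',round(st['opening'],3),'t',st['clock'])
    T=[];W=[]
    for w in wps:
        s=w[4] if len(w)>4 else step
        d=np.array(w[:3])-p;Rg=Rt(w[3]);rv=Ro.from_matrix(R.T@Rg).as_rotvec()
        n=max(1,int(np.ceil(np.linalg.norm(d)/s-1e-6)),int(np.ceil(np.linalg.norm(rv)/.18-1e-6)))
        p0=p.copy()
        for i in range(n):
            t=np.round(R.T@(p0+d*(i+1)/n-p),3 if s>.02 else 4);u=np.round(R.T@R@(rv/n),3);u[abs(u)<.0015]=0
            p=p+R@t;R=R@Ro.from_rotvec(u).as_matrix();T.append((t+0.).tolist());W.append((u+0.).tolist())
    for i in range(0,len(T),10):
        print(json.dumps({"translation":T[i:i+10],"turn":W[i:i+10]}).replace('0.0,','0,').replace('0.0]','0]'))
E
python3 -c "
from h import *
plan([(.42,.36,.24,72),(.53,.05,.24,72),(.50,-.25,.2,72),(.45,-.33,.12,72)])"
```

```text
at [0.1934 0.5938 0.238 ] tilt 0.09 ang 71.97 F [ 0.5 -0.5 -0. ] open 1.003 t 0.1
{"translation": [[-0.048, -0.025, 0], [-0.048, -0.026, -0.001], [-0.048, -0.025, 0], [-0.048, -0.025, 0], [-0.048, -0.026, 0], [-0.048, -0.025, -0.001], [-0.033, -0.043, 0], [-0.034, -0.044, 0], [-0.033, -0.043, 0], [-0.034, -0.044, 0]], "turn": [[0, 0, 0], [0, 0, 0], [0, 0, 0], [0, 0, 0], [0, 0, 0], [0, 0, 0], [0, 0, 0], [0, 0, 0], [0, 0, 0], [0, 0, 0]]}
{"translation": [[-0.033, -0.043, 0.001], [-0.033, -0.044, 0], [-0.011, -0.049, 0.007], [-0.011, -0.049, 0.006], [-0.01, -0.049, 0.007], [-0.011, -0.049, 0.007], [-0.011, -0.049, 0.006], [-0.011, -0.049, 0.007], [0.008, -0.031, 0.027], [0.007, -0.03, 0.027]], "turn": [[0, 0, 0], [0, 0, 0], [0, 0, 0], [0, 0, 0], [0, 0, 0], [0, 0, 0], [0, 0, 0], [0, 0, 0], [0, 0, 0], [0, 0, 0]]}
{"translation": [[0.008, -0.031, 0.026]], "turn": [[0, 0, 0]]}
```

servo_tool(translation=[[-0.048,-0.025,0],[-0.048,-0.026,0],[-0.048,-0.025,0],[-0.048,-0.025,0],[-0.048,-0.026,0],[-0.048,-0.025,0],[-0.033,-0.043,0],[-0.034,-0.044,0],[-0.033,-0.043,0],[-0.034,-0.044,0]], turn=[[0,0,0],[0,0,0],[0,0,0],[0,0,0],[0,0,0],[0,0,0],[0,0,0],[0,0,0],[0,0,0],[0,0,0]])

```text
clock: 1.35
tool_pos: [0.4941, 0.152, 0.2385]
eef_rot: [0.157, 0.988, -0.0, -0.0]
contact_force: [-0.1, -1.0, 0.3]
opening: 0.999
finger_force: 0.0
```

servo_tool(translation=[[-0.033,-0.043,0.001],[-0.033,-0.044,0],[-0.011,-0.049,0.007],[-0.011,-0.049,0.006],[-0.01,-0.049,0.007],[-0.011,-0.049,0.007],[-0.011,-0.049,0.006],[-0.011,-0.049,0.007],[0.008,-0.031,0.027],[0.007,-0.03,0.027]], turn=[[0,0,0],[0,0,0],[0,0,0],[0,0,0],[0,0,0],[0,0,0],[0,0,0],[0,0,0],[0,0,0],[0,0,0]], grip=0.68)

```text
clock: 2.6
tool_pos: [0.4665, -0.3039, 0.1428]
eef_rot: [0.157, 0.988, -0.0, 0.0]
contact_force: [-0.7, 0.1, -0.0]
opening: 0.682
finger_force: 0.0
```

```bash
cat > t.py <<'E'
from h import *
import sys
def blobs(n,save=None):
    s=snap(n,save);W=world(s);img=s['img'].astype(int)
    m=((W[...,2]>.022)&(W[...,2]<.05)&(W[...,0]>.3)&(W[...,0]<.9)).astype(np.uint8)
    k,L,S,C=cv2.connectedComponentsWithStats(m)
    for i in range(1,k):
        if S[i,4]<100: continue
        w=W[L==i];top=w[w[:,2]>np.percentile(w[:,2],90)-.005];c=cv2.minEnclosingCircle((top[:,:2]*1000).astype(np.float32))
        if not .012<c[1]/1000<.026: continue
        print(n,C[i].round(),S[i,4],'xy',np.round(c[0],1),'rad',round(c[1],1),'z',np.median(top[:,2]).round(4),img[L==i].mean(0).round())
if __name__=='__main__':
    for n in sys.argv[1:]: blobs(n,'w_%s_%d'%(n,r.get_state()['clock']*10))
E
python3 t.py wrist top side; python3 -c "
from h import *
plan([(.45,-.3305,.07,72),(.45,-.3305,.006,72,.03)])"
```

```text
wrist [280. 231.] 2150 xy [ 451.6 -328.8] rad 18.6 z 0.0362 [121. 124. 131.]
wrist [390. 291.] 1079 xy [ 528.3 -262.9] rad 18.6 z 0.0359 [25. 88. 38.]
wrist [174. 302.] 2010 xy [ 480.6 -425. ] rad 19.0 z 0.0359 [25. 78. 36.]
wrist [315. 340.] 1780 xy [ 545.  -332.9] rad 18.7 z 0.036 [130. 134. 141.]
wrist [256. 413.] 1080 xy [ 589.8 -399.5] rad 18.7 z 0.036 [ 40. 100.  51.]
wrist [413. 406.] 419 xy [ 621.2 -274. ] rad 17.0 z 0.036 [133.  49.  47.]
top [440. 248.] 226 xy [ 612.8 -271.1] rad 18.5 z 0.0377 [115.  54.  54.]
top [497. 261.] 242 xy [ 587.  -399.5] rad 18.9 z 0.038 [56. 90. 61.]
top [468. 280.] 234 xy [ 543.6 -332.6] rad 18.5 z 0.0383 [123. 122. 128.]
top [436. 286.] 216 xy [ 527.5 -262.5] rad 18.0 z 0.0384 [59. 93. 63.]
side [395. 357.] 350 xy [ 613.8 -273.6] rad 19.4 z 0.035 [138.  56.  56.]
side [350. 367.] 268 xy [ 528.  -265.2] rad 19.7 z 0.0348 [ 61. 104.  68.]
side [373. 396.] 428 xy [ 544.4 -334.9] rad 19.5 z 0.0351 [149. 149. 156.]
side [318. 409.] 448 xy [ 450.4 -330.7] rad 19.1 z 0.0353 [132. 133. 139.]
side [416. 422.] 495 xy [ 587.5 -400.7] rad 19.3 z 0.0353 [ 61. 108.  69.]
side [357. 458.] 569 xy [ 479.3 -426.8] rad 19.1 z 0.0353 [ 58. 103.  66.]
at [ 0.4651 -0.3036  0.1423] tilt 0.23 ang 71.77 F [-0.2  0.3  1.1] open 0.678 t 2.75
{"translation": [[0.003, -0.015, 0.036], [0.003, -0.015, 0.036], [0, 0, 0.021], [0, 0, 0.022], [0, 0, 0.021]], "turn": [[0, -0.002, -0.002], [0, -0.002, -0.002], [0, 0, 0], [0, 0, 0], [0, 0, 0]]}
```

servo_tool(translation=[[0.003,-0.014,0.036],[0.002,-0.014,0.036],[0,0,0.021],[0,0,0.022],[0,0,0.021],[0,0,0]], turn=[[0,-0.002,0],[0,-0.002,0],[0,0,0],[0,0,0],[0,0,0],[0,0,0]])

```text
clock: 3.5
tool_pos: [0.4553, -0.3258, 0.0073]
eef_rot: [0.156, 0.988, 0.001, 0.002]
contact_force: [-1.2, -0.5, 0.6]
opening: 0.682
finger_force: 0.0
```

servo_tool(translation=[[0,0,0],[0,0,0],[0,0,0],[0,0,0],[0,0,0]], turn=[[0,0,0],[0,0,0],[0,0,0],[0,0,0],[0,0,0]], grip=0.2, grip_force=15)

```text
clock: 4.12
tool_pos: [0.4547, -0.328, 0.0086]
eef_rot: [0.157, 0.988, -0.001, 0.003]
contact_force: [0.9, -0.2, 7.1]
opening: 0.4
finger_force: 15.0
```

servo_tool(translation=[[0,0,-0.03],[0,0,-0.05],[0,0,-0.05]], turn=[[0,0,0],[0,0,0],[0,0,0]])

```text
clock: 4.5
tool_pos: [0.4531, -0.3273, 0.1388]
eef_rot: [0.157, 0.988, -0.0, 0.001]
contact_force: [0.3, -1.6, -0.0]
opening: 0.403
finger_force: 15.0
```

```bash
python3 -c "
from h import *
plan([(.50,-.1,.16,78),(.520,.0777,.12,82.5),(.520,.0777,.03,82.5,.045),(.520,.0777,.0165,82.5,.007)])"
```

```text
at [ 0.4531 -0.3273  0.1388] tilt 0.16 ang 71.97 F [ 0.3 -1.6 -0. ] open 0.403 t 4.5
{"translation": [[0.005, 0.046, -0.004], [0.004, 0.046, -0.004], [0.004, 0.047, -0.005], [0.002, 0.046, -0.004], [0.001, 0.046, -0.004], [0.004, 0.045, 0.01], [0.004, 0.044, 0.01], [0.002, 0.045, 0.01], [0.002, 0.045, 0.01], [0, 0, 0.045]], "turn": [[0, 0, -0.021], [0, 0, -0.021], [0, 0, -0.021], [0, 0, -0.021], [0, 0, -0.021], [0, 0, -0.02], [0, 0, -0.02], [0, 0, -0.02], [0, 0, -0.02], [0, 0, 0]]}
{"translation": [[0, 0, 0.045], [0.0002, -0.0001, 0.0066], [0.0003, -0.0001, 0.0067]], "turn": [[0, 0, 0], [0, 0, 0], [0, 0, 0]]}
```

servo_tool(translation=[[0.005,0.046,-0.004],[0.004,0.046,-0.004],[0.004,0.047,-0.005],[0.002,0.046,-0.004],[0.001,0.046,-0.004],[0.004,0.045,0.01],[0.004,0.044,0.01],[0.002,0.045,0.01],[0.002,0.045,0.01],[0,0,0.04]], turn=[[0,0,-0.021],[0,0,-0.021],[0,0,-0.021],[0,0,-0.021],[0,0,-0.021],[0,0,-0.02],[0,0,-0.02],[0,0,-0.02],[0,0,-0.02],[0,0,0]])

```text
clock: 5.75
tool_pos: [0.5232, 0.0837, 0.0795]
eef_rot: [0.061, 0.998, 0.003, 0.005]
contact_force: [0.9, 0.3, -1.9]
opening: 0.402
finger_force: 15.0
```

```bash
python3 -c "
from h import *
plan([(.520,.0777,.03,82.5,.045),(.520,.0777,.0165,82.5,.007)])"
```

```text
at [0.5232 0.0837 0.0795] tilt 0.63 ang 82.96 F [ 0.9  0.3 -1.9] open 0.402 t 5.75
{"translation": [[0.001, -0.003, 0.025], [0.002, -0.004, 0.024], [-0.0001, 0.0002, 0.007], [-0.0001, 0.0003, 0.0069]], "turn": [[0.003, 0.005, 0.004], [0.003, 0.005, 0.004], [0, 0, 0], [0, 0, 0]]}
```

servo_tool(translation=[[0,0,0],[0,0,0.025],[0,0,0.025],[0,0,0.007],[0,0,0.004],[0,0,0]], turn=[[0,0,0],[0,0,0],[0,0,0],[0,0,0],[0,0,0],[0,0,0]])

```text
clock: 6.5
tool_pos: [0.5217, 0.0773, 0.0182]
eef_rot: [0.065, 0.998, -0.0, 0.002]
contact_force: [-0.4, 1.0, -0.5]
opening: 0.398
finger_force: 15.0
```

servo_tool(translation=[[0,0,0.002],[0,0,0]], turn=[[0,0,0],[0,0,0]])

```text
clock: 6.75
tool_pos: [0.5222, 0.0774, 0.0173]
eef_rot: [0.065, 0.998, -0.0, 0.003]
contact_force: [-1.4, 0.2, 10.6]
opening: 0.403
finger_force: 15.0
```

servo_tool(translation=[[0,0,0],[0,0,0],[0,0,0]], turn=[[0,0,0],[0,0,0],[0,0,0]], grip=0.52)

```text
clock: 7.12
tool_pos: [0.5212, 0.0776, 0.0155]
eef_rot: [0.065, 0.998, -0.0, 0.002]
contact_force: [-0.8, -0.7, -0.2]
opening: 0.52
finger_force: 0.0
```

servo_tool(translation=[[0,0,-0.02],[0,0,-0.045],[0,0,-0.06],[0,0,0]], turn=[[0,0,0],[0,0,0],[0,0,0],[0,0,0]])

```text
clock: 7.62
tool_pos: [0.5233, 0.0782, 0.1442]
eef_rot: [0.065, 0.998, 0.001, 0.006]
contact_force: [0.1, -0.4, -0.6]
opening: 0.519
finger_force: 0.0
```

```bash
python3 t.py wrist top side; python3 -c "
from h import *
plan([(.51,-.1,.16,76),(.545,-.333,.10,72),(.545,-.333,.035,72,.035),(.545,-.333,.008,72,.02)])"
```

```text
wrist [318. 234.] 2349 xy [519.4  77.7] rad 18.7 z 0.0452 [175. 180. 189.]
top [440. 248.] 231 xy [ 612.5 -270.9] rad 19.0 z 0.0381 [125.  59.  58.]
top [497. 261.] 241 xy [ 587.7 -398.6] rad 19.0 z 0.0384 [63. 98. 68.]
top [468. 280.] 234 xy [ 544.1 -332.4] rad 18.7 z 0.0377 [133. 133. 138.]
top [436. 286.] 230 xy [ 527.3 -262.4] rad 18.4 z 0.0381 [ 63. 100.  68.]
top [509. 310.] 239 xy [ 478.3 -424.3] rad 19.1 z 0.0379 [61. 99. 67.]
side [263. 179.] 126 xy [537.1 431.3] rad 17.4 z 0.0463 [97. 96. 92.]
side [290. 253.] 233 xy [518.3  75.6] rad 20.8 z 0.0429 [116. 117. 122.]
side [395. 357.] 351 xy [ 614.4 -272.9] rad 18.9 z 0.0351 [126.  51.  51.]
side [348. 366.] 364 xy [ 528.5 -264.5] rad 19.7 z 0.0349 [ 57. 100.  64.]
side [373. 396.] 430 xy [ 544.4 -334. ] rad 19.6 z 0.0352 [135. 136. 142.]
side [416. 422.] 491 xy [ 588.1 -401.6] rad 19.7 z 0.0353 [55. 99. 62.]
side [357. 458.] 568 xy [ 479.2 -427.4] rad 19.7 z 0.0353 [ 57. 102.  65.]
at [0.5201 0.0773 0.1398] tilt 0.17 ang 82.56 F [-0.6 -0.2 -0.2] open 0.519 t 7.775
{"translation": [[-0.003, -0.044, -0.005], [-0.005, -0.044, -0.005], [-0.006, -0.045, -0.005], [-0.007, -0.043, -0.005], [-0.018, -0.044, 0.012], [-0.019, -0.043, 0.012], [-0.019, -0.043, 0.012], [-0.02, -0.043, 0.012], [-0.02, -0.042, 0.013], [0, 0, 0.032]], "turn": [[0, 0, 0.029], [0, 0, 0.029], [0, 0, 0.029], [0, 0, 0.029], [0, 0, 0.014], [0, 0, 0.014], [0, 0, 0.014], [0, 0, 0.014], [0, 0, 0.014], [0, 0, 0]]}
{"translation": [[0, 0, 0.033], [0, 0, 0.0133], [0, 0, 0.0132]], "turn": [[0, 0, 0], [0, 0, 0], [0, 0, 0]]}
```

servo_tool(translation=[[-0.003,-0.044,-0.005],[-0.005,-0.044,-0.005],[-0.006,-0.045,-0.005],[-0.007,-0.043,-0.005],[-0.018,-0.044,0.012],[-0.019,-0.043,0.012],[-0.019,-0.043,0.012],[-0.02,-0.043,0.012],[-0.02,-0.042,0.013],[0,0,0]], turn=[[0,0,0.029],[0,0,0.029],[0,0,0.029],[0,0,0.029],[0,0,0.014],[0,0,0.014],[0,0,0.014],[0,0,0.014],[0,0,0.014],[0,0,0]], grip=0.62)

```text
clock: 9.02
tool_pos: [0.5425, -0.3372, 0.0963]
eef_rot: [0.161, 0.987, -0.001, -0.001]
contact_force: [0.5, -0.0, 0.0]
opening: 0.621
finger_force: 0.0
```

```bash
python3 t.py wrist; python3 -c "
from h import *
plan([(.545,-.333,.035,72,.035),(.545,-.333,.008,72,.02)])"
```

```text
wrist [435. 200.] 3545 xy [ 528.6 -262.4] rad 18.7 z 0.0362 [ 28. 101.  43.]
wrist [142. 209.] 3673 xy [ 480.5 -425.5] rad 19.0 z 0.0361 [26. 98. 41.]
wrist [328. 262.] 3052 xy [ 545.4 -333.3] rad 18.8 z 0.0361 [122. 126. 133.]
wrist [454. 318.] 1087 xy [ 610.  -270.5] rad 15.6 z 0.0361 [114.  14.  13.]
wrist [265. 346.] 906 xy [ 586.5 -390.7] rad 13.1 z 0.036 [20. 80. 32.]
at [ 0.5434 -0.3338  0.0971] tilt 0.04 ang 71.72 F [-0.1  1.5  0.5] open 0.621 t 9.075
{"translation": [[-0.001, 0.001, 0.031], [0, 0, 0.031], [-0.0002, 0.0001, 0.0135], [-0.0001, 0.0001, 0.0136]], "turn": [[0, 0, -0.002], [0, 0, -0.002], [0, 0, 0], [0, 0, 0]]}
```

servo_tool(translation=[[-0.001,0.001,0.031],[0,0,0.031],[0,0,0.0135],[0,0,0.0135],[0,0,0]], turn=[[0,0,0],[0,0,0],[0,0,0],[0,0,0],[0,0,0]])

```text
clock: 9.7
tool_pos: [0.5469, -0.3313, 0.0104]
eef_rot: [0.157, 0.988, -0.0, 0.001]
contact_force: [0.3, -0.5, 0.3]
opening: 0.618
finger_force: 0.0
```

servo_tool(translation=[[0,0,0],[0,0,0],[0,0,0],[0,0,0],[0,0,0]], turn=[[0,0,0],[0,0,0],[0,0,0],[0,0,0],[0,0,0]], grip=0.2)

```text
clock: 10.32
tool_pos: [0.5476, -0.3324, 0.0119]
eef_rot: [0.157, 0.988, -0.001, 0.003]
contact_force: [-0.8, -0.3, 5.9]
opening: 0.401
finger_force: 15.0
```

servo_tool(translation=[[0,0,-0.03],[0,0,-0.05],[0,0,-0.05],[0,0,0],[0,0,0]], turn=[[0,0,0],[0,0,0],[0,0,0],[0,0,0],[0,0,0]])

```text
clock: 10.95
tool_pos: [0.5458, -0.3315, 0.1403]
eef_rot: [0.157, 0.988, -0.0, 0.001]
contact_force: [-0.3, 0.4, -1.8]
opening: 0.406
finger_force: 15.0
```

```bash
python3 -c "
from h import *
plan([(.50,-.1,.16,78),(.4845,.1225,.13,82.5),(.4845,.1225,.08,82.5,.045),(.4845,.1225,.03,82.5,.025),(.4845,.1225,.0165,82.5,.007)])"; python3 t.py top
```

```text
at [ 0.5458 -0.3315  0.1403] tilt 0.13 ang 71.91 F [-0.3  0.4 -1.8] open 0.406 t 10.95
{"translation": [[0.023, 0.041, -0.004], [0.022, 0.042, -0.004], [0.022, 0.042, -0.004], [0.02, 0.042, -0.004], [0.02, 0.043, -0.004], [0.015, 0.054, 0.007], [0.015, 0.054, 0.008], [0.013, 0.054, 0.007], [0.012, 0.054, 0.008], [0, 0, 0.025]], "turn": [[0, 0, -0.021], [0, 0, -0.021], [0, 0, -0.021], [0, 0, -0.021], [0, 0, -0.021], [0, 0, -0.02], [0, 0, -0.02], [0, 0, -0.02], [0, 0, -0.02], [0, 0, 0]]}
{"translation": [[0, 0, 0.025], [0, 0, 0.025], [0, 0, 0.025], [0.0001, 0.0002, 0.0067], [0.0001, 0.0003, 0.0067]], "turn": [[0, 0, 0], [0, 0, 0], [0, 0, 0], [0, 0, 0], [0, 0, 0]]}
top [440. 248.] 231 xy [ 612.5 -271.1] rad 18.8 z 0.0381 [114.  53.  52.]
top [284. 286.] 203 xy [517.9  77.5] rad 18.2 z 0.0466 [129. 129. 135.]
top [436. 286.] 236 xy [ 527.6 -262.5] rad 18.7 z 0.0377 [60. 93. 64.]
top [509. 310.] 246 xy [ 479.1 -425.1] rad 18.9 z 0.0375 [52. 89. 57.]
```

servo_tool(translation=[[0.023,0.041,-0.004],[0.022,0.042,-0.004],[0.022,0.042,-0.004],[0.02,0.042,-0.004],[0.02,0.043,-0.004],[0.015,0.054,0.007],[0.015,0.054,0.008],[0.013,0.054,0.007],[0.012,0.054,0.008],[0,0,0]], turn=[[0,0,-0.021],[0,0,-0.021],[0,0,-0.021],[0,0,-0.021],[0,0,-0.021],[0,0,-0.02],[0,0,-0.02],[0,0,-0.02],[0,0,-0.02],[0,0,0]])

```text
clock: 12.25
tool_pos: [0.4834, 0.1281, 0.1286]
eef_rot: [0.06, 0.998, 0.001, 0.0]
contact_force: [-1.6, -0.8, -1.1]
opening: 0.401
finger_force: 15.0
```

servo_tool(translation=[[0,0,0.025],[0,0,0.025],[0,0,0.025],[0,0,0.024],[0,0,0.007],[0,0,0.006],[0,0,0]], turn=[[0,0,0],[0,0,0],[0,0,0],[0,0,0],[0,0,0],[0,0,0],[0,0,0]])

```text
clock: 13.12
tool_pos: [0.4857, 0.1208, 0.0187]
eef_rot: [0.066, 0.998, -0.001, 0.002]
contact_force: [0.3, -0.4, -0.9]
opening: 0.402
finger_force: 15.0
```

servo_tool(translation=[[0,0,0.001],[0,0,0]], turn=[[0,0,0],[0,0,0]])

```text
clock: 13.38
tool_pos: [0.4859, 0.121, 0.0186]
eef_rot: [0.066, 0.998, -0.001, 0.002]
contact_force: [-2.0, -0.5, 11.0]
opening: 0.403
finger_force: 15.0
```

servo_tool(translation=[[0,0,0],[0,0,0],[0,0,0]], turn=[[0,0,0],[0,0,0],[0,0,0]], grip=0.52)

```text
clock: 13.75
tool_pos: [0.4857, 0.1217, 0.0172]
eef_rot: [0.065, 0.998, -0.0, 0.002]
contact_force: [1.0, -0.3, 0.1]
opening: 0.514
finger_force: 0.0
```

servo_tool(translation=[[0,0,-0.02],[0,0,-0.045],[0,0,-0.06],[0,0,0],[0,0,0]], turn=[[0,0,0],[0,0,0],[0,0,0],[0,0,0],[0,0,0]])

```text
clock: 14.38
tool_pos: [0.4849, 0.1216, 0.142]
eef_rot: [0.065, 0.998, -0.001, 0.002]
contact_force: [0.3, 0.1, -0.4]
opening: 0.519
finger_force: 0.0
```

```bash
python3 t.py wrist top
python3 - <<'E'
from h import *
s=snap('wrist','w2');W=world(s)
m=((W[...,2]>.05)&(W[...,2]<.065)&(W[...,0]>.38)&(W[...,0]<.56)&(W[...,1]<.24)&(W[...,1]>0)).astype(np.uint8)
k,L,S,C=cv2.connectedComponentsWithStats(m)
for i in range(1,k):
    if S[i,4]>60:
        w=W[L==i];print(S[i],w.mean(0),cv2.minAreaRect((w[:,:2]*1000).astype(np.float32)))
E
```

```text
wrist [319. 239.] 2379 xy [483.3 121.6] rad 18.6 z 0.0452 [175. 180. 189.]
wrist [272. 288.] 1660 xy [519.4  78.2] rad 18.6 z 0.045 [138. 143. 150.]
top [440. 248.] 229 xy [ 612.8 -270.2] rad 18.1 z 0.0383 [124.  59.  58.]
top [497. 261.] 241 xy [ 588.3 -398.8] rad 19.2 z 0.0374 [62. 98. 67.]
top [436. 286.] 231 xy [ 527.1 -262.4] rad 18.5 z 0.0383 [ 65. 100.  69.]
top [509. 310.] 246 xy [ 479.1 -424.8] rad 19.0 z 0.0379 [61. 98. 67.]
[ 160  189  297   12 3459] [0.4467887  0.11871207 0.05717723] ((447.23333740234375, 119.13212585449219), (184.5636749267578, 6.420862674713135), 82.53117370605469)
[478 273  30  43 550] [0.53116459 0.23395778 0.05741114] ((532.2670288085938, 233.4254150390625), (2.0700440406799316, 34.42298889160156), 65.77359008789062)
```

```bash
python3 -c "
from h import *
f=lambda x,y,z,s=.05:(*safe((x,y,z)),82.5,s)
plan([f(-.24,0,.142),f(-.24,0,.046,.048),f(-.24,0,.046),f(-.21,0,.046,.0101),f(-.11,0,.046,.0101)])"
```

```text
at [0.4842 0.1215 0.1409] tilt 0.14 ang 82.52 F [ 0.2 -0.9 -0.7] open 0.517 t 14.525
{"translation": [[0.038, -0.005, -0.001], [0.037, -0.005, 0], [0, 0, 0.048], [0, 0.001, 0.048], [0, 0, 0], [-0.0099, -0.0001, 0], [-0.0099, -0.0001, -0.0001], [-0.0099, -0.0002, 0], [-0.01, 0, 0], [-0.01, 0, 0]], "turn": [[0, 0, 0], [0, 0, 0], [0, 0, 0], [0, 0, 0], [-0.002, 0, 0], [0, 0, 0], [0, 0, 0], [0, 0, 0], [0, 0, 0], [0, 0, 0]]}
{"translation": [[-0.01, 0, 0], [-0.01, 0, 0], [-0.01, 0, 0.0001], [-0.01, 0, 0], [-0.01, 0, 0], [-0.01, 0, 0], [-0.01, 0, 0], [-0.01, 0, 0]], "turn": [[0, 0, 0], [0, 0, 0], [0, 0, 0], [0, 0, 0], [0, 0, 0], [0, 0, 0], [0, 0, 0], [0, 0, 0]]}
```

servo_tool(translation=[[0.038,-0.005,-0.001],[0.037,-0.005,0],[0,0,0.048],[0,0.001,0.048],[0,0,0],[0,0,0]], turn=[[0,0,0],[0,0,0],[0,0,0],[0,0,0],[0,0,0],[0,0,0]], grip=0)

```text
clock: 15.28
tool_pos: [0.4144, 0.1207, 0.0673]
eef_rot: [0.066, 0.998, -0.004, 0.004]
contact_force: [1.0, 0.6, -0.3]
opening: 0.004
finger_force: 0.0
```

servo_tool(translation=[[-0.01,0,0],[-0.01,0,0],[-0.01,0,0],[-0.01,0,0],[-0.01,0,0],[-0.01,0,0]], turn=[[0,0,0],[0,0,0],[0,0,0],[0,0,0],[0,0,0],[0,0,0]])

```text
clock: 16.02
tool_pos: [0.4749, 0.1128, 0.0677]
eef_rot: [0.066, 0.998, -0.004, 0.004]
contact_force: [0.8, 0.1, -0.1]
opening: 0.005
finger_force: 0.0
```

```bash
python3 -c "
from h import *
print(r.get_state()['q'].round(3))
f=lambda x,y,z,s=.05:(*safe((x,y,z)),82.5,s)
plan([f(-.17,0,.085,.03),f(-.225,0,.085)])"; python3 t.py top
```

```text
[-0.207  0.823 -0.208  2.104  0.642  0.274  0.467]
at [0.4749 0.1128 0.0677] tilt 0.65 ang 82.46 F [ 0.8  0.1 -0.1] open 0.005 t 16.025
{"translation": [[-0.003, 0, -0.017], [0.027, 0, 0], [0.028, 0, 0]], "turn": [[-0.008, 0.008, 0], [0, 0, 0], [0, 0, 0]]}
top [441. 248.] 229 xy [ 613.2 -271.2] rad 18.6 z 0.0379 [124.  59.  58.]
top [497. 261.] 240 xy [ 587.5 -399.2] rad 18.9 z 0.0379 [62. 98. 67.]
top [285. 284.] 166 xy [518.3  77.3] rad 18.2 z 0.047 [135. 136. 142.]
top [436. 286.] 230 xy [ 526.7 -261.9] rad 18.6 z 0.0383 [ 65. 100.  69.]
top [509. 310.] 244 xy [ 478.7 -425.4] rad 18.5 z 0.0381 [61. 98. 66.]
```

servo_tool(translation=[[-0.003,0,-0.017],[0.029,0,0],[0.029,0,0],[0,0,0],[0.003,0,0.02],[0.003,0,0.02],[0,0,0],[0,0,0]], turn=[[-0.008,0,0],[0,0.08,0],[0,0.08,0],[0,0,0],[0,0,0],[0,0,0],[0,0,0],[0,0,0]])

```text
clock: 17.08
tool_pos: [0.4086, 0.1221, 0.0483]
eef_rot: [0.065, 0.995, 0.005, -0.075]
contact_force: [-0.3, -0.5, -0.1]
opening: 0.011
finger_force: 0.0
```

```bash
python3 -c "
from h import *
print(r.get_state()['q'].round(3))
f=lambda x,y,z,s=.05:(*safe((x,y,z)),82.5,s)
plan([f(-.22,0,.045)])"
```

```text
[-0.144  0.875 -0.328  2.149  0.577  0.329  0.5  ]
at [0.4086 0.1221 0.0483] tilt 8.59 ang 82.48 F [-0.3 -0.5 -0.1] open 0.011 t 17.075
{"translation": [[-0.02, 0, 0]], "turn": [[0, -0.15, 0]]}
```

servo_tool(translation=[[-0.0105,0,0.0015],[-0.01,0,-0.0015],[-0.01,0,-0.0015],[-0.01,0,-0.0015],[-0.01,0,-0.0015],[-0.01,0,-0.0015],[-0.01,0,-0.0015],[0,0,0]], turn=[[0,0,0],[0,0,0],[0,0,0],[0,0,0],[0,0,0],[0,0,0],[0,0,0],[0,0,0]])

```text
clock: 18.08
tool_pos: [0.4798, 0.1123, 0.0445]
eef_rot: [0.066, 0.995, 0.005, -0.074]
contact_force: [-0.3, -0.7, 0.2]
opening: 0.006
finger_force: 0.0
```

```bash
python3 t.py wrist top; python3 -c "
from h import *
f=lambda x,y,z,s=.05:(*safe((x,y,z)),82.5,s)
plan([f(-.145,0,.047,.0101),f(-.095,0,.047,.0101)])"
```

```text
wrist [615. 302.] 5584 xy [503.4 245.8] rad 22.0 z 0.0431 [31. 36. 37.]
wrist [497. 334.] 1271 xy [504.7 190.6] rad 13.6 z 0.0464 [65. 68. 72.]
wrist [147. 423.] 884 xy [530.2  19.2] rad 12.9 z 0.0324 [136. 140. 148.]
wrist [323. 422.] 1818 xy [533.1 107.8] rad 13.5 z 0.0452 [145. 150. 158.]
wrist [500. 426.] 1203 xy [555.8 192.2] rad 15.3 z 0.0326 [77. 80. 85.]
wrist [569. 426.] 2814 xy [550.2 225.1] rad 15.4 z 0.0463 [30. 35. 36.]
top [440. 248.] 230 xy [ 612.8 -271.2] rad 18.1 z 0.038 [127.  60.  59.]
top [497. 261.] 242 xy [ 587.  -399.2] rad 18.9 z 0.0378 [ 64. 100.  69.]
top [436. 286.] 231 xy [ 527.1 -262.2] rad 18.4 z 0.0383 [ 64. 103.  70.]
top [509. 310.] 242 xy [ 479.4 -424.2] rad 19.1 z 0.0381 [ 61. 101.  67.]
at [0.4786 0.1124 0.0446] tilt 8.63 ang 82.44 F [-0.1 -0.5  0.4] open 0.004 t 18.175
{"translation": [[-0.0079, 0.0001, -0.002], [-0.0079, 0.0001, -0.0016], [-0.008, 0, -0.0012], [-0.01, 0, 0], [-0.01, 0, 0], [-0.01, 0, 0], [-0.01, 0.0001, -0.0001], [-0.01, 0, 0]], "turn": [[0, -0.05, 0], [0, -0.05, 0], [0, -0.05, 0], [0, 0, 0], [0, 0, 0], [0, 0, 0], [0, 0, 0], [0, 0, 0]]}
```

servo_tool(translation=[[-0.008,0,-0.002],[-0.008,0,-0.0016],[-0.008,0,-0.0014],[-0.01,0,0],[-0.01,0,0],[-0.01,0,0],[-0.01,0,0],[0,0,0]], turn=[[0,-0.05,0],[0,-0.05,0],[0,-0.05,0],[0,0,0],[0,0,0],[0,0,0],[0,0,0],[0,0,0]])

```text
clock: 19.18
tool_pos: [0.5439, 0.1036, 0.0473]
eef_rot: [0.067, 0.998, 0.001, 0.001]
contact_force: [0.1, 0.2, 0.2]
opening: 0.003
finger_force: 0.0
```

Run:
```python
from h import *
f=lambda x,y,z,s=.05:(*safe((x,y,z)),82.5,s)
plan([f(-.08,0,.047,.0051)])
for n in ['top','side']:
    s=snap(n,n+'_tray')
W=world(s)
```

```text
at [0.5439 0.1036 0.0473] tilt 0.09 ang 82.36 F [0.1 0.2 0.2] open 0.003 t 19.175
{"translation": [[-0.0047, 0.0001, 0.0001], [-0.0046, 0.0001, 0], [-0.0047, 0.0001, 0.0001], [-0.0046, 0.0001, 0], [-0.0047, 0.0001, 0.0001]], "turn": [[0, 0, 0], [0, 0, 0], [0, 0, 0], [0, 0, 0], [0, 0, 0]]}
```

View pics/side_tray.png

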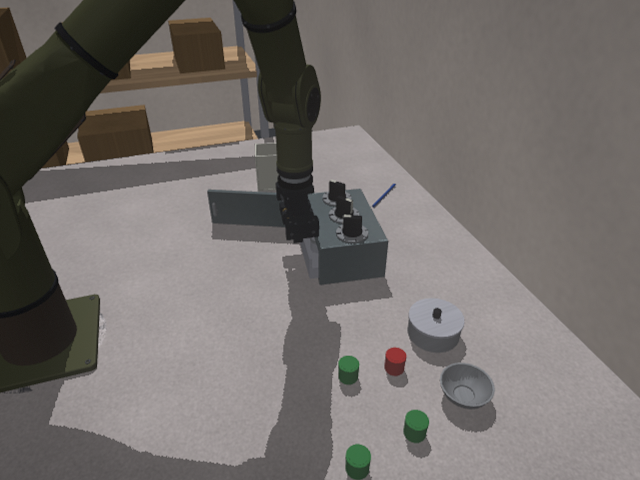

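The side view shows the tray nearly inside, with a sliver of its front left at (310,255). Both tins are in the tray, and the decoys haven't moved.

servo_tool(translation=[[-0.0045,0,0],[-0.0045,0,0],[-0.0045,0,0],[-0.003,0,0],[0,0,0]], turn=[[0,0,0],[0,0,0],[0,0,0],[0,0,0],[0,0,0]])

```text
clock: 19.9
tool_pos: [0.5588, 0.102, 0.0471]
eef_rot: [0.066, 0.998, 0.0, -0.0]
contact_force: [0.3, -0.4, 0.4]
opening: 0.007
finger_force: 0.1
```

servo_tool(translation=[[-0.003,0,0],[-0.003,0,0],[0,0,0]], turn=[[0,0,0],[0,0,0],[0,0,0]])

```text
clock: 20.27
tool_pos: [0.562, 0.1015, 0.047]
eef_rot: [0.065, 0.998, -0.0, -0.003]
contact_force: [-6.2, 1.4, 4.2]
opening: 0.004
finger_force: 3.3
```

```bash
cat > tr.py <<'E'
from h import *
for n in ['top','side']:
    s=snap(n);W=world(s)
    m=((W[...,2]>.048)&(W[...,2]<.064)&(W[...,0]>.4)&(W[...,0]<.6)&(W[...,1]<.21)&(W[...,1]>0.005)).astype(np.uint8)
    k,L,S,C=cv2.connectedComponentsWithStats(m)
    for i in range(1,k):
        if S[i,4]>15:
            w=W[L==i];loc=(w-[.6464,.0905,0])@np.array([[.9914,.1305,0],[-.1305,.9914,0],[0,0,1]]).T
            loc=(w-[.6464,.0905,0]);lx=loc[:,0]*.9914-loc[:,1]*.1305;ly=loc[:,0]*.1305+loc[:,1]*.9914
            print(n,C[i].round(),S[i,4],'lx',np.percentile(lx,[5,50,95]).round(4),'ly',np.percentile(ly,[5,95]).round(3),w[:,2].mean())
E
python3 tr.py
```

```text
side [312. 246.] 107 lx [-0.0931 -0.0737 -0.0692] ly [-0.085 -0.014] 0.054485923990855493
```

servo_tool(translation=[[-0.002,0,0],[0,0,0],[0.02,0,0],[0.03,0,0],[0.0,0,-0.06],[0.0,0,-0.04],[0,0,0]], turn=[[0,0,0],[0,0,0],[0,0,0],[0,0,0],[0,0,0],[0,0,0],[0,0,0]])

```text
clock: 21.25
tool_pos: [0.5196, 0.1084, 0.1502]
eef_rot: [0.066, 0.998, 0.002, 0.003]
contact_force: [0.4, 0.3, -0.1]
opening: 0.004
finger_force: 0.0
```

```bash
python3 tr.py
python3 - <<'E'
from h import *
s=snap('wrist','w_tray');W=world(s)
m=((W[...,2]>.048)&(W[...,2]<.064)&(W[...,0]>.4)&(W[...,0]<.6)&(W[...,1]<.24)&(W[...,1]>0.005)).astype(np.uint8)
w=W[m>0];loc=w-[.6464,.0905,0];lx=loc[:,0]*.9914-loc[:,1]*.1305;ly=loc[:,0]*.1305+loc[:,1]*.9914
k=abs(ly)<.085
print(k.sum(),np.percentile(lx[k],[2,50,98]),np.percentile(ly[k],[2,98]))
m=(W[...,2]>.08)&(W[...,2]<.104)&(abs(W[...,1]-.26)<.1)
# door: upright panel points, left of hinge
d=W[(W[...,2]>.09)&(W[...,2]<.106)&(W[...,1]>.2)&(W[...,0]<.6)];print(len(d),cv2.minAreaRect((d[:,:2]*1000).astype(np.float32)) if len(d)>10 else '')
E
```

```text
top [303. 264.] 39 lx [-0.0753 -0.0743 -0.0728] ly [-0.087 -0.037] 0.057990305253084275
side [310. 234.] 176 lx [-0.0746 -0.0723 -0.0681] ly [-0.082  0.107] 0.054884488992435504
28 [-0.07418025 -0.07297129 -0.06849463] [-0.00043329  0.00030746]
8775 ((512.8927001953125, 248.11892700195312), (19.993738174438477, 177.86233520507812), 63.48141098022461)
```

View pics/w_tray.png

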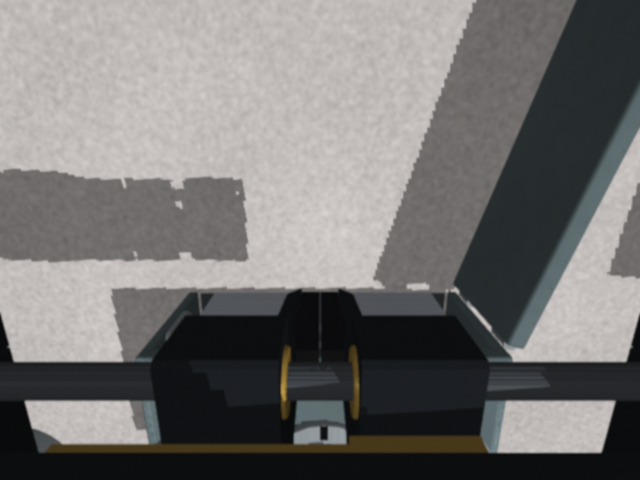

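The wrist view shows the tray front flush with the safe opening, at about (320,300), and measured within 1 mm of home. The door panel runs from (480,300) to (600,0). Next I'll plan the door-closing arc.

Run:
```python
from h import *
H=safe((-.075,.115,0))
def tcp(psi,rho,extra,z=.06):
    u=lambda a:np.array([np.cos(np.radians(a)),np.sin(np.radians(a)),0])
    n=u(psi-90);m=.011*abs(n@u(172.5))+.019*abs(n@u(82.5))
    return H+rho*u(psi)+(.006+m+extra)*n+[0,0,z]
g=lambda *a,s=.02,**k:(*tcp(*a,**k),82.5,s)
w=[g(156,.15,.03,z=.16,s=.055),g(156,.15,.03,s=.05)]
w+=[g(p,.145,0) for p in range(160,236,8)]+[g(p,.145+(p-232)*.0016,0) for p in range(238,256,6)]
for x in w: print(np.round(x[:3],3),end=' ')
print();plan(w)
```

```text
[0.473 0.328 0.16 ] [0.473 0.328 0.06 ] [0.46  0.289 0.06 ] [0.451 0.27  0.06 ] [0.444 0.25  0.06 ] [0.441 0.231 0.06 ] [0.439 0.211 0.06 ] [0.441 0.191 0.06 ] [0.446 0.171 0.06 ] [0.454 0.151 0.06 ] [0.464 0.133 0.06 ] [0.478 0.116 0.06 ] [0.485 0.096 0.06 ] [0.495 0.077 0.06 ] [0.508 0.058 0.06 ] 
at [0.5167 0.1071 0.1466] tilt 0.1 ang 82.45 F [-0.2 -0.6 -0.2] open 0.002 t 21.4
{"translation": [[0.014, 0.043, -0.003], [0.015, 0.042, -0.002], [0.014, 0.043, -0.003], [0.015, 0.042, -0.003], [0.014, 0.043, -0.002], [0, 0, 0.05], [0, 0, 0.05], [0.0027, -0.0133, -0.0001], [0.0026, -0.0133, 0], [0.0027, -0.0133, -0.0001]], "turn": [[0, 0, 0], [0, 0, 0], [0, 0, 0], [0, 0, 0], [0, 0, 0], [0, 0, 0], [0, 0, 0], [0, 0, 0], [0, 0, 0], [0, 0, 0]]}
{"translation": [[0.0034, -0.0103, 0], [0.0034, -0.0103, 0], [0.0019, -0.0102, 0], [0.0018, -0.0102, 0], [0.0011, -0.0194, 0], [-0.0015, -0.0197, 0], [-0.0022, -0.0099, 0], [-0.0022, -0.0099, 0], [-0.0037, -0.0097, 0], [-0.0036, -0.0096, 0]], "turn": [[0, 0, 0], [0, 0, 0], [0, 0, 0], [0, 0, 0], [0, -0.002, 0], [0, 0, 0], [0, 0, 0], [0, 0, 0], [0, 0, 0], [0, 0, 0]]}
{"translation": [[-0.0051, -0.0092, 0], [-0.0051, -0.0093, 0], [-0.0066, -0.0085, 0], [-0.0065, -0.0085, 0], [-0.0079, -0.0076, 0], [-0.0078, -0.0076, 0], [-0.0047, -0.0093, 0], [-0.0047, -0.0092, 0], [-0.0063, -0.0089, 0], [-0.0062, -0.0089, 0]], "turn": [[0, 0, 0], [0, 0, 0], [0, 0, 0], [0, 0, 0], [0, 0, 0], [0, 0, 0], [0, 0, 0], [0, 0, 0], [0, 0, 0], [0, 0, 0]]}
{"translation": [[-0.0077, -0.0083, 0], [-0.0078, -0.0083, 0]], "turn": [[0, 0, 0], [0, 0, 0]]}
```

servo_tool(translation=[[0.014,0.043,-0.006],[0.015,0.042,-0.004],[0.014,0.043,0],[0.015,0.042,0],[0.014,0.043,0],[0,0,0.05],[0,0,0.047],[0,0,0]], turn=[[0,0,0],[0,0,0],[0,0,0],[0,0,0],[0,0,0],[0,0,0],[0,0,0],[0,0,0]])

```text
clock: 22.4
tool_pos: [0.4703, 0.3259, 0.0563]
eef_rot: [0.065, 0.998, -0.003, -0.004]
contact_force: [-0.5, -0.1, -0.2]
opening: 0.006
finger_force: 0.0
```

servo_tool(translation=[[0.0027,-0.0133,0],[0.0026,-0.0133,0],[0.0027,-0.0133,0],[0.0034,-0.0103,0],[0.0034,-0.0103,0],[0.0019,-0.0102,0],[0.0018,-0.0102,0],[0.0011,-0.0194,0],[-0.0015,-0.0197,0]], turn=[[0,0,0],[0,0,0],[0,0,0],[0,0,0],[0,0,0],[0,0,0],[0,0,0],[0,0,0],[0,0,0]])

```text
clock: 23.52
tool_pos: [0.4389, 0.21, 0.0603]
eef_rot: [0.066, 0.998, -0.0, -0.001]
contact_force: [0.4, 0.3, 1.1]
opening: 0.005
finger_force: 0.4
```

servo_tool(translation=[[-0.0022,-0.01,0],[-0.0022,-0.01,0],[-0.0037,-0.0097,0],[-0.0036,-0.0096,0],[-0.0051,-0.0092,0],[-0.0051,-0.0093,0],[-0.0066,-0.0085,0],[-0.0065,-0.0085,0],[-0.0079,-0.0076,0],[-0.0078,-0.0076,0]], turn=[[0,0,0],[0,0,0],[0,0,0],[0,0,0],[0,0,0],[0,0,0],[0,0,0],[0,0,0],[0,0,0],[0,0,0]])

```text
clock: 24.78
tool_pos: [0.4784, 0.1151, 0.0603]
eef_rot: [0.066, 0.998, 0.0, -0.001]
contact_force: [-0.4, -0.7, -0.5]
opening: 0.003
finger_force: 0.3
```

```bash
cat > d.py <<'E'
from h import *
for n in ['top','side']:
    s=snap(n);W=world(s);H=safe((-.075,.115,0))
    w=W[(W[...,2]>.088)&(W[...,2]<.106)&(W[...,0]>.3)]
    d=w[:,:2]-H[:2];rho=np.hypot(*d.T);loc=w-[.6464,.0905,0];lx=loc[:,0]*.9914-loc[:,1]*.1305
    k=(rho<.24)&(rho>.06)&(lx<-.069);a=np.degrees(np.arctan2(d[k,1],d[k,0]))%360
    print(n,k.sum(),'psi pct',np.percentile(a,[10,50,90]) if k.sum() else '','lx',np.percentile(lx[k],[5,50]) if k.sum() else '')
print({k:np.round(v,4) for k,v in r.get_state().items() if k in('tool_pos','contact_force','clock')})
E
python3 d.py
```

```text
top 392 psi pct [ 92.78374512 262.81385032 264.65994267] lx [-0.15748587 -0.07425414]
side 361 psi pct [229.66500221 235.56855581 264.12022674] lx [-0.18418486 -0.09437187]
{'clock': np.float64(24.875), 'tool_pos': array([0.4788, 0.1139, 0.0602]), 'contact_force': array([-0.3688, -0.7531, -0.5772])}
```

servo_tool(translation=[[-0.0047,-0.0093,0],[-0.0047,-0.0092,0],[-0.0063,-0.0089,0],[-0.0062,-0.0089,0],[-0.0077,-0.0083,0],[-0.0078,-0.0083,0],[0,0,0]], turn=[[0,0,0],[0,0,0],[0,0,0],[0,0,0],[0,0,0],[0,0,0],[0,0,0]])

```text
clock: 25.75
tool_pos: [0.5088, 0.057, 0.0602]
eef_rot: [0.067, 0.998, -0.0, -0.0]
contact_force: [1.0, -0.0, 0.0]
opening: 0.004
finger_force: 0.0
```

```bash
python3 -c "
from h import *
f=lambda x,y,z,s=.05:(*safe((x,y,z)),82.5,s)
p=r.get_state()['tool_pos']-[.6464,.0905,0];print('loc',p[0]*.9914-p[1]*.1305,p[0]*.1305+p[1]*.9914)
plan([f(-.102,-.065,.06,.0081)])"
```

```text
loc -0.1320591710973411 -0.05119250280826747
at [0.5088 0.057  0.0602] tilt 0.05 ang 82.34 F [ 1. -0.  0.] open 0.004 t 25.75
{"translation": [[-0.006, -0.0027, 0], [-0.006, -0.0028, 0.0001], [-0.0061, -0.0027, 0], [-0.006, -0.0028, 0], [-0.006, -0.0027, 0]], "turn": [[0, 0, 0], [0, 0, 0], [0, 0, 0], [0, 0, 0], [0, 0, 0]]}
```

servo_tool(translation=[[-0.006,-0.0028,0],[-0.006,-0.0028,0],[-0.006,-0.0027,0],[-0.006,-0.0028,0],[-0.006,-0.0027,0],[0,0,0]], turn=[[0,0,0],[0,0,0],[0,0,0],[0,0,0],[0,0,0],[0,0,0]])

```text
clock: 26.5
tool_pos: [0.5352, 0.0415, 0.06]
eef_rot: [0.065, 0.998, 0.001, -0.002]
contact_force: [-2.7, 2.8, 0.3]
opening: 0.002
finger_force: 1.5
```

servo_tool(translation=[[-0.004,0,0],[-0.003,0,0],[-0.003,0,0],[0,0,0]], turn=[[0,0,0],[0,0,0],[0,0,0],[0,0,0]])

```text
clock: 27.0
tool_pos: [0.5418, 0.0394, 0.06]
eef_rot: [0.065, 0.998, -0.001, -0.004]
contact_force: [-10.6, 3.1, 7.4]
opening: 0.007
finger_force: 5.5
```

```bash
python3 d.py; python3 -c "
from h import *
p=r.get_state()['tool_pos']-[.6464,.0905,0];print('loc',p[0]*.9914-p[1]*.1305,p[0]*.1305+p[1]*.9914)"
```

```text
top 203 psi pct [ 88.51832498 104.21448262 263.82970865] lx [-0.16306461 -0.09311059]
side 197 psi pct [ 88.56420349  98.12746987 259.93259962] lx [-0.16507998 -0.12139499]
{'clock': np.float64(27.1), 'tool_pos': array([0.5418, 0.0394, 0.06  ]), 'contact_force': array([-10.7976,   1.9468,   7.1936])}
loc -0.09702380049393912 -0.06431760164849208
```

servo_tool(translation=[[-0.003,0,0],[0,0,0]], turn=[[0,0,0],[0,0,0]])

```text
clock: 27.35
tool_pos: [0.5417, 0.0393, 0.0599]
eef_rot: [0.065, 0.998, -0.001, -0.007]
contact_force: [-16.6, 3.3, 13.2]
opening: 0.002
finger_force: 8.7
```

servo_tool(translation=[[0.03,0,0],[0.03,0,0],[0,0,-0.06],[0,0,-0.06],[0,0,-0.06],[0,0,0],[0,0,0]], turn=[[0,0,0],[0,0,0],[0,0,0],[0,0,0],[0,0,0],[0,0,0],[0,0,0]])

```text
clock: 28.22
tool_pos: [0.4899, 0.0458, 0.2401]
eef_rot: [0.066, 0.998, -0.0, -0.001]
contact_force: [0.3, 0.3, -0.3]
opening: 0.008
finger_force: 0.0
```

```bash
cat > door.py <<'E'
from h import *
import sys
for n in ['wrist','top','side']:
    s=snap(n,'door_'+n+sys.argv[1]);W=world(s)
    loc=W-[.6464,.0905,0];lx=loc[...,0]*.9914-loc[...,1]*.1305;ly=loc[...,0]*.1305+loc[...,1]*.9914
    k=(W[...,2]>.012)&(W[...,2]<.09)&(lx<-.06)&(lx>-.2)&(ly<.095)&(ly>-.097)
    if k.sum()>30:
        p=np.polyfit(ly[k],lx[k],1);print(n,'outer face',k.sum(),'angle',p[0],'lx0',p[1])
    k=(W[...,2]>.09)&(W[...,2]<.106)&(lx<-.07)&(lx>-.2)&(abs(ly)<.1)
    b=[(round(c,2),np.percentile(lx[k&(abs(ly-c)<.012)],[3,50]).round(4)) for c in (-.09,-.06,-.03,0,.03,.06,.09) if (k&(abs(ly-c)<.012)).sum()>5]
    print(n,'top edge',b)
E
python3 door.py 1
```

```text
wrist outer face 5724 angle 0.001989076750429357 lx0 -0.08571363711019697
wrist top edge [(-0.09, array([-0.0862, -0.0852])), (-0.06, array([-0.0858, -0.0796])), (-0.03, array([-0.086 , -0.0823])), (0, array([-0.086 , -0.0814])), (0.03, array([-0.0861, -0.0813])), (0.06, array([-0.086, -0.08 ])), (0.09, array([-0.086 , -0.0799]))]
top outer face 117 angle -0.00023049144000775236 lx0 -0.08701862807492684
top top edge [(-0.03, array([-0.0786, -0.0736])), (0, array([-0.087, -0.079])), (0.03, array([-0.0869, -0.0787])), (0.06, array([-0.087 , -0.0787])), (0.09, array([-0.0869, -0.0787]))]
side outer face 297 angle 0.0004743270146249944 lx0 -0.08633075473704918
side top edge [(-0.09, array([-0.0867, -0.0791])), (-0.06, array([-0.0866, -0.0794])), (-0.03, array([-0.0864, -0.079 ])), (0, array([-0.0864, -0.0795])), (0.03, array([-0.0865, -0.0794])), (0.06, array([-0.0864, -0.0797])), (0.09, array([-0.0866, -0.0788]))]
```

Run:
```python
import cv2,numpy as np
a=cv2.imread('pics/door_top1.png');b=cv2.imread('pics/door_side1.png');c=cv2.imread('pics/door_wrist1.png')
A=cv2.resize(a[185:265,215:345],(780,480)[:2],interpolation=cv2.INTER_CUBIC)
cv2.imwrite('pics/dtop.png',A)
cv2.imwrite('pics/c2.png',np.hstack([cv2.resize(b[165:255,300:400],(400,360),interpolation=cv2.INTER_CUBIC),cv2.resize(c,(400,300))[:,:].copy() if 0 else cv2.copyMakeBorder(cv2.resize(c,(400,300)),0,60,0,0,0)]))
```

```text
(no output)
```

View pics/dtop.png

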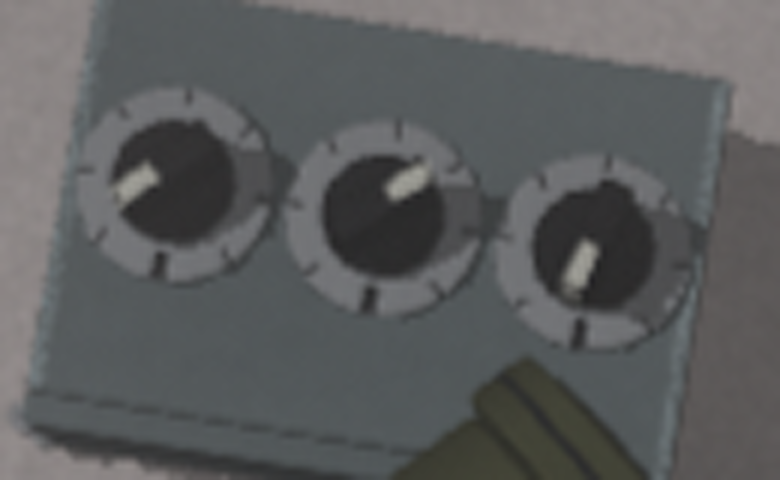

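View pics/c2.png

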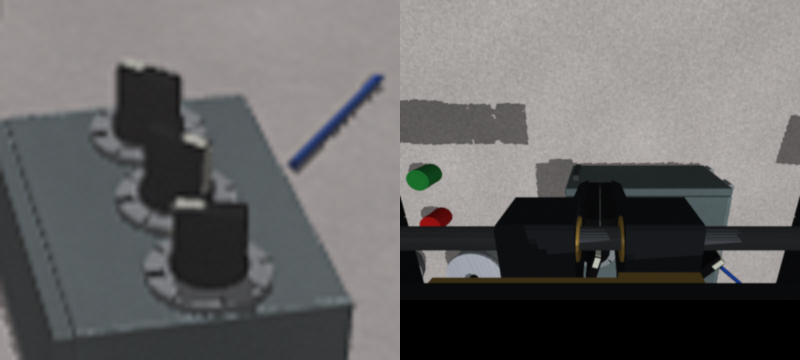

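The crops show the pointers clearly. Dial_a at (155,185) points lower-left, near mark 1. Dial_b at (405,180) points upper-right, near mark 5. Dial_c at (580,265) points just past the heavy mark, at about 0.28 rad. The door is flush along the front.

```bash
python3 -c "
from h import *
print(r.get_state()['q'].round(3))
plan([(.56,.09,.24,130),(.6612,.1648,.2,180),(.6612,.1648,.2,218),(.6612,.1648,.2,218)])"
```

```text
[ 0.207  0.573 -0.621  1.943  0.465  0.776  0.759]
at [0.4889 0.0462 0.2388] tilt 0.25 ang 82.46 F [ 0.   1.2 -0.6] open 0.003 t 28.375
{"translation": [[-0.013, 0.011, 0], [-0.014, 0.008, -0.001], [-0.016, 0.005, 0], [-0.017, 0.004, 0], [-0.016, 0, 0], [-0.025, -0.002, 0.008], [-0.025, -0.006, 0.008], [-0.023, -0.01, 0.007], [-0.021, -0.014, 0.008], [-0.018, -0.017, 0.008]], "turn": [[0, 0, -0.166], [0, 0, -0.166], [0, 0, -0.166], [0, 0, -0.166], [0, 0, -0.166], [0, 0, -0.174], [0, 0, -0.174], [0, 0, -0.174], [0, 0, -0.174], [0, 0, -0.174]]}
{"translation": [[0, 0, 0], [0, 0, 0], [0, 0, 0], [0, 0, 0], [0, 0, 0]], "turn": [[0, 0, -0.166], [0, 0, -0.166], [0, 0, -0.166], [0, 0, -0.166], [0.004, 0.003, -0.002]]}
```

servo_tool(translation=[[-0.013,0.011,0],[-0.014,0.008,0],[-0.016,0.005,0],[-0.017,0.004,0],[-0.016,0,0],[-0.025,-0.002,0.008],[-0.025,-0.006,0.008],[-0.023,-0.01,0.007],[-0.021,-0.014,0.008],[-0.018,-0.017,0.008]], turn=[[0,0,-0.166],[0,0,-0.166],[0,0,-0.166],[0,0,-0.166],[0,0,-0.166],[0,0,-0.174],[0,0,-0.174],[0,0,-0.174],[0,0,-0.174],[0,0,-0.174]], grip=0.5)

```text
clock: 29.62
tool_pos: [0.6621, 0.1652, 0.1986]
eef_rot: [0.709, -0.706, -0.001, 0.002]
contact_force: [0.4, 1.1, -0.4]
opening: 0.503
finger_force: 0.0
```

servo_tool(translation=[[0,0,0],[0,0,0],[0,0,0],[0,0,0],[0,0,0],[0,0,0]], turn=[[0,0,-0.166],[0,0,-0.166],[0,0,-0.166],[0,0,-0.166],[0,0,0],[0,0,0]])

```text
clock: 30.38
tool_pos: [0.6542, 0.169, 0.1958]
eef_rot: [0.89, -0.456, -0.003, 0.005]
contact_force: [-0.6, 0.3, 0.4]
opening: 0.496
finger_force: 0.0
```

```bash
cat > bars.py <<'E'
from h import *
import sys
for n in sys.argv[2:]:
    s=snap(n,'bars_%s_%s'%(n,sys.argv[1]));W=world(s)
    for nm,y in (('a',.075),('b',0),('c',-.075)):
        c=safe((.005,y,0));d=np.hypot(W[...,0]-c[0],W[...,1]-c[1])
        k=(d<.03)&(W[...,2]>.138)&(W[...,2]<.152)
        if k.sum()>20:
            w=W[k];q=cv2.minAreaRect((w[:,:2]*1000).astype(np.float32));print(n,nm,k.sum(),np.round(q[0],1),np.round(q[1],1),'long dir',round(q[2]+(90 if q[1][1]>q[1][0] else 0),1)%180,'z',np.median(w[:,2]).round(4))
E
python3 bars.py 1 wrist top; python3 -c "
from h import *
print(r.get_state()['q'].round(3))
plan([(.6612,.1648,.155,218,.03),(.6612,.1648,.119,218,.02)])"
```

```text
wrist a 1662 [662.2 167. ] [14.  41.7] long dir 127.9 z 0.1449
wrist b 2141 [653.   92.1] [14.7 40.9] long dir 121.7 z 0.1447
wrist c 2962 [642.9  18.5] [14.6 40.9] long dir 156.5 z 0.1445
[ 0.216  1.134 -1.366  1.399  1.101  1.471  2.654]
at [0.6547 0.1686 0.1973] tilt 0.59 ang -144.29 F [-0.4  0.4  0.2] open 0.5 t 30.475
{"translation": [[0.003, -0.002, 0.021], [0.004, -0.001, 0.021], [-0.0002, -0.0001, 0.0182], [-0.0001, -0.0002, 0.0181]], "turn": [[0.005, 0, -0.02], [0.005, 0, -0.02], [0, 0, 0], [0, 0, 0]]}
```

```bash
python3 -c "
from h import *
plan([(.6615,.1655,.17,211,.03),(.6615,.1655,.17,211)])"
```

```text
at [0.6547 0.1686 0.1973] tilt 0.59 ang -144.29 F [-0.4  0.4  0.2] open 0.5 t 30.475
{"translation": [[0.006, -0.004, 0.027], [0, 0, 0]], "turn": [[0.01, -0.003, 0.082], [0, 0, 0]]}
```

servo_tool(translation=[[0.006,-0.004,0.027],[0,0,0],[0,0,0]], turn=[[0.01,-0.003,0.082],[0,0,0],[0,0,0]])

```text
clock: 30.85
tool_pos: [0.6611, 0.1668, 0.1712]
eef_rot: [0.871, -0.491, -0.0, -0.001]
contact_force: [-0.9, -0.4, 0.4]
opening: 0.496
finger_force: 0.0
```

```bash
python3 -c "
from h import *
print(r.get_state()['q'].round(3))
plan([(.6615,.1655,.119,211,.02)])"
```

```text
[ 0.221  1.164 -1.344  1.412  1.128  1.428  2.573]
at [0.6611 0.1668 0.1712] tilt 0.1 ang -148.83 F [-0.9 -0.4  0.4] open 0.496 t 30.85
{"translation": [[0.0005, 0.0001, 0.0174], [0.0004, 0.0001, 0.0174], [0.0005, 0.0001, 0.0174]], "turn": [[0, 0, 0], [0, 0, 0], [0, 0, 0]]}
```

servo_tool(translation=[[0.0005,0,0.0175],[0.0005,0,0.0175],[0,0,0.017],[0,0,0]], turn=[[0,0,0],[0,0,0],[0,0,0],[0,0,0]])

```text
clock: 31.35
tool_pos: [0.6606, 0.1655, 0.1156]
eef_rot: [0.871, -0.491, -0.002, 0.0]
contact_force: [0.2, -0.4, -0.4]
opening: 0.502
finger_force: 0.0
```

servo_tool(translation=[[0,0,0],[0,0,0],[0,0,0],[0,0,0],[0,0,0],[0,0,0]], turn=[[0,0,0],[0,0,0],[0,0,0],[0,0,0],[0,0,0],[0,0,0]], grip=0.05, grip_force=20)

```text
clock: 32.1
tool_pos: [0.6621, 0.1661, 0.1182]
eef_rot: [0.871, -0.492, -0.0, -0.002]
contact_force: [4.7, 2.3, 0.4]
opening: 0.157
finger_force: 20.0
```

```bash
python3 -c "
from h import *
print(r.get_state()['q'].round(3))
p=r.get_state()['tool_pos']
plan([(*p,170),(*p,130),(*p,80),(*p,37.5)])"
```

```text
[ 0.219  1.227 -1.312  1.444  1.189  1.369  2.543]
at [0.6621 0.1661 0.1182] tilt 0.19 ang -148.93 F [4.7 2.3 0.4] open 0.157 t 32.1
{"translation": [[0, 0, 0], [0, 0, 0], [0, 0, 0], [0, 0, 0], [0, 0, 0], [0, 0, 0], [0, 0, 0], [0, 0, 0], [0, 0, 0], [0, 0, 0]], "turn": [[0, 0, 0.179], [0, 0, 0.179], [0, 0, 0.179], [0, 0, 0.179], [0, 0, 0.175], [0, 0, 0.175], [0, 0, 0.175], [0, 0, 0.175], [0, 0, 0.174], [0, 0, 0.174]]}
{"translation": [[0, 0, 0], [0, 0, 0], [0, 0, 0], [0, 0, 0], [0, 0, 0], [0, 0, 0], [0, 0, 0], [0, 0, 0]], "turn": [[0, 0, 0.174], [0, 0, 0.174], [0, 0, 0.174], [0, 0, 0.149], [0, 0, 0.149], [0, 0, 0.149], [0, 0, 0.149], [0, 0, 0.149]]}
```

servo_tool(translation=[[0,0,0],[0,0,0],[0,0,0],[0,0,0],[0,0,0],[0,0,0],[0,0,0],[0,0,0],[0,0,0],[0,0,0]], turn=[[0,0,0.17],[0,0,0.17],[0,0,0.17],[0,0,0.17],[0,0,0.17],[0,0,0.17],[0,0,0.17],[0,0,0.17],[0,0,0.17],[0,0,0.17]])

```text
clock: 33.35
tool_pos: [0.6618, 0.1663, 0.1182]
eef_rot: [-0.203, 0.979, 0.002, 0.0]
contact_force: [2.8, 1.7, 1.5]
opening: 0.16
finger_force: 20.0
```

```bash
python3 -c "
from h import *
print(r.get_state()['q'].round(3))
p=r.get_state()['tool_pos']
plan([(.6615,.1650,p[2],80),(.6615,.1650,p[2],37.5)])"
```

```text
[ 0.165  1.123 -1.087  1.447  1.027  1.197  0.914]
at [0.6618 0.1663 0.1182] tilt 0.19 ang 113.39 F [2.8 1.7 1.5] open 0.16 t 33.35
{"translation": [[0, 0, 0], [0, -0.001, 0], [0, 0, 0], [0.001, 0, 0], [0, 0, 0], [0, 0, 0], [0, 0, 0], [0, 0, 0], [-0.001, 0, 0]], "turn": [[0, 0, 0.146], [0, 0, 0.146], [0, 0, 0.146], [0, 0, 0.146], [0, 0, 0.148], [0, 0, 0.148], [0, 0, 0.148], [0, 0, 0.148], [0, 0, 0.148]]}
```

servo_tool(translation=[[0,0,0],[0,0,0],[0,0,0],[0,0,0],[0,0,0],[0,0,0],[0,0,0],[0,0,0],[0,0,0],[0,0,0]], turn=[[0,0,0.166],[0,0,0.166],[0,0,0.166],[0,0,0.166],[0,0,0.166],[0,0,0.166],[0,0,0.166],[0,0,0.166],[0,0,0],[0,0,0]])

```text
clock: 34.6
tool_pos: [0.6619, 0.1666, 0.1182]
eef_rot: [0.44, 0.898, 0.002, -0.001]
contact_force: [4.5, 3.1, 1.9]
opening: 0.158
finger_force: 20.0
```

servo_tool(translation=[[0,0,0],[0,0,0],[0,0,0]], turn=[[0,0,0],[0,0,0],[0,0,0]], grip=0.45)

```text
clock: 34.98
tool_pos: [0.6604, 0.1652, 0.1171]
eef_rot: [0.441, 0.897, -0.0, -0.002]
contact_force: [-0.7, 0.6, -0.1]
opening: 0.443
finger_force: 0.0
```

servo_tool(translation=[[0,0,-0.03],[0,0,-0.05],[0,0,0],[0,0,0]], turn=[[0,0,0],[0,0,0],[0,0,0],[0,0,0]])

```text
clock: 35.48
tool_pos: [0.6609, 0.1651, 0.1971]
eef_rot: [0.441, 0.897, -0.0, -0.001]
contact_force: [0.2, -1.3, 0.4]
opening: 0.451
finger_force: 0.0
```

```bash
python3 bars.py 2 wrist top side; python3 -c "
from h import *
print(r.get_state()['q'].round(3))
plan([(.652,.0908,.17,33),(.652,.0908,.17,33)])"
```

```text
wrist a 1600 [662.8 165.8] [13.7 41.2] long dir 128.0 z 0.1446
side a 68 [661.3 162.6] [13.9 38.8] long dir 125.2 z 0.1421
side b 82 [650.7  87. ] [17.3 38.5] long dir 116.4 z 0.1422
side c 98 [641.4  14.8] [17.9 38. ] long dir 158.2 z 0.1422
[ 0.099  0.947 -0.897  1.396  0.759  1.164 -0.237]
at [0.6606 0.1649 0.196 ] tilt 0.22 ang 37.63 F [ 0.6 -0.3 -0.1] open 0.447 t 35.625
{"translation": [[-0.027, -0.026, 0.013], [-0.028, -0.025, 0.013], [0, 0, 0]], "turn": [[0, 0, 0.04], [0, 0, 0.04], [-0.003, -0.003, 0]]}
```

servo_tool(translation=[[-0.027,-0.024,0.013],[-0.028,-0.025,0.013],[0,0,0],[0,0,0]], turn=[[0,0,0.05],[0,0,0.05],[0,0,0],[0,0,0]])

```text
clock: 36.12
tool_pos: [0.6539, 0.0932, 0.1711]
eef_rot: [0.485, 0.874, 0.001, -0.002]
contact_force: [-0.7, 1.0, 1.0]
opening: 0.449
finger_force: 0.0
```

```bash
python3 -c "
from h import *
plan([(.6526,.0918,.117,32,.025)])"
```

```text
at [0.6539 0.0932 0.1711] tilt 0.23 ang 31.94 F [-0.7  1.   1. ] open 0.449 t 36.125
{"translation": [[0, -0.001, 0.018], [0, 0, 0.018], [-0.001, -0.001, 0.018]], "turn": [[0, 0, 0], [0, 0, 0], [0, 0, 0]]}
```

servo_tool(translation=[[0,-0.001,0.018],[0,-0.001,0.018],[0,0,0.017],[0,0,0]], turn=[[0,0,0],[0,0,0],[0,0,0],[0,0,0]])

```text
clock: 36.62
tool_pos: [0.6512, 0.0911, 0.1162]
eef_rot: [0.485, 0.874, -0.001, -0.002]
contact_force: [0.0, -0.5, -0.7]
opening: 0.449
finger_force: 0.0
```

servo_tool(translation=[[0,0,0],[0,0,0],[0,0,0],[0,0,0],[0,0,0],[0,0,0]], turn=[[0,0,0],[0,0,0],[0,0,0],[0,0,0],[0,0,0],[0,0,0]], grip=0.05)

```text
clock: 37.38
tool_pos: [0.6527, 0.0914, 0.1192]
eef_rot: [0.486, 0.874, 0.001, -0.001]
contact_force: [-1.3, -0.2, 6.6]
opening: 0.159
finger_force: 20.0
```

servo_tool(translation=[[0,0,0],[0,0,0],[0,0,0],[0,0,0],[0,0,0],[0,0,0],[0,0,0],[0,0,0],[0,0,0],[0,0,0]], turn=[[0,0,-0.17],[0,0,-0.17],[0,0,-0.17],[0,0,-0.17],[0,0,-0.17],[0,0,-0.17],[0,0,-0.17],[0,0,-0.17],[0,0,-0.17],[0,0,-0.17]])

```text
clock: 38.62
tool_pos: [0.6528, 0.0925, 0.1192]
eef_rot: [-0.339, 0.941, 0.002, 0.001]
contact_force: [-0.0, 0.8, 4.0]
opening: 0.153
finger_force: 20.0
```

```bash
python3 -c "
from h import *
print(r.get_state()['q'].round(3))
p=r.get_state()['tool_pos']
plan([(*p,172.5)])"
```

```text
[ 0.308  1.129 -1.15   1.525  1.074  1.21   1.233]
at [0.6528 0.0925 0.1192] tilt 0.24 ang 129.62 F [-0.   0.8  4. ] open 0.153 t 38.625
{"translation": [[0, 0, 0], [0, 0, 0], [0, 0, 0], [0, 0, 0], [0, 0, 0]], "turn": [[0, 0, -0.15], [0, 0, -0.15], [0, 0, -0.15], [0, 0, -0.15], [0, 0, -0.15]]}
```

servo_tool(translation=[[0,0,0],[0,0,0],[0,0,0],[0,0,0],[0,0,0],[0,0,0],[0,0,0]], turn=[[0,0,-0.15],[0,0,-0.15],[0,0,-0.15],[0,0,-0.15],[0,0,-0.15],[0,0,0],[0,0,0]])

```text
clock: 39.5
tool_pos: [0.6523, 0.0927, 0.1192]
eef_rot: [-0.658, 0.753, 0.002, 0.001]
contact_force: [-1.5, 1.6, 5.0]
opening: 0.156
finger_force: 20.0
```

servo_tool(translation=[[0,0,0],[0,0,0],[0,0,0]], turn=[[0,0,0],[0,0,0],[0,0,0]], grip=0.45)

```text
clock: 39.88
tool_pos: [0.6525, 0.0911, 0.1181]
eef_rot: [-0.658, 0.753, 0.001, -0.0]
contact_force: [0.3, -0.1, -0.5]
opening: 0.452
finger_force: 0.0
```

servo_tool(translation=[[0,0,-0.03],[0,0,-0.05],[0,0,0],[0,0,0]], turn=[[0,0,0],[0,0,0],[0,0,0],[0,0,0]])

```text
clock: 40.38
tool_pos: [0.6528, 0.0913, 0.1998]
eef_rot: [-0.658, 0.753, 0.001, 0.001]
contact_force: [0.1, -0.2, 0.2]
opening: 0.451
finger_force: 0.0
```

```bash
python3 bars.py 3 wrist; python3 -c "
from h import *
print(r.get_state()['q'].round(3))
plan([(.6428,.018,.18,66),(.6428,.018,.17,66)])"
```

```text
wrist a 249 [668.2 152. ] [ 7.9 18.9] long dir 162.9 z 0.1428
wrist b 1550 [653.1  92.3] [40.8 13.7] long dir 82.6 z 0.1448
wrist c 2074 [642.8  17.9] [14.  40.8] long dir 156.9 z 0.1448
[ 0.344  1.085 -1.308  1.467  1.05   1.389  1.998]
at [0.6524 0.0909 0.1987] tilt 0.1 ang 172.26 F [ 1.  -0.3  0.1] open 0.453 t 40.425
{"translation": [[0.007, 0, 0.002], [0.006, -0.001, 0.001], [0.007, -0.002, 0.002], [0.005, -0.004, 0.002], [0.006, -0.004, 0.001], [0.004, -0.005, 0.002], [0.004, -0.006, 0.002], [0.002, -0.006, 0.002], [0.002, -0.006, 0.001], [0, -0.007, 0.002]], "turn": [[0, 0, 0.169], [0, 0, 0.169], [0, 0, 0.169], [0, 0, 0.169], [0, 0, 0.169], [0, 0, 0.169], [0, 0, 0.169], [0, 0, 0.169], [0, 0, 0.169], [0, 0, 0.169]]}
{"translation": [[-0.001, -0.006, 0.002], [0, 0, 0.01]], "turn": [[0, 0, 0.169], [0, -0.002, -0.004]]}
```

servo_tool(translation=[[0.007,0,0.002],[0.006,-0.001,0.001],[0.007,-0.002,0.002],[0.005,-0.004,0.002],[0.006,-0.004,0.001],[0.004,-0.005,0.002],[0.004,-0.006,0.002],[0.002,-0.006,0.002],[0.002,-0.006,0.001],[0,-0.007,0.002]], turn=[[0,0,0.169],[0,0,0.169],[0,0,0.169],[0,0,0.169],[0,0,0.169],[0,0,0.169],[0,0,0.169],[0,0,0.169],[0,0,0.169],[0,0,0.169]])

```text
clock: 41.68
tool_pos: [0.643, 0.0244, 0.1803]
eef_rot: [0.129, 0.992, 0.001, -0.002]
contact_force: [0.3, -0.1, 0.0]
opening: 0.45
finger_force: 0.0
```

servo_tool(translation=[[-0.001,-0.006,0.002],[0,0,0.01],[0,0,0],[0,0,0]], turn=[[0,0,0.169],[0,0,0],[0,0,0],[0,0,0]])

```text
clock: 42.18
tool_pos: [0.643, 0.0193, 0.169]
eef_rot: [0.209, 0.978, 0.001, -0.001]
contact_force: [-0.6, 0.8, -0.1]
opening: 0.45
finger_force: 0.0
```

```bash
python3 -c "
from h import *
print(r.get_state()['q'].round(3))
plan([(.6427,.0178,.117,66,.025)])"
```

```text
[ 0.369  0.961 -0.965  1.548  0.854  1.099  0.347]
at [0.643  0.0193 0.169 ] tilt 0.19 ang 65.88 F [-0.6  0.8 -0.1] open 0.45 t 42.175
{"translation": [[0, -0.001, 0.017], [0, 0, 0.018], [-0.001, -0.001, 0.017]], "turn": [[0, 0, 0], [0, 0, 0], [0, 0, 0]]}
```

servo_tool(translation=[[0,-0.001,0.017],[0,0,0.018],[0,0,0.017],[0,0,0]], turn=[[0,0,0],[0,0,0],[0,0,0],[0,0,0]])

```text
clock: 42.68
tool_pos: [0.6419, 0.0179, 0.1155]
eef_rot: [0.21, 0.978, 0.001, -0.002]
contact_force: [-0.1, 0.3, -0.4]
opening: 0.451
finger_force: 0.0
```

servo_tool(translation=[[0,0,0],[0,0,0],[0,0,0],[0,0,0],[0,0,0],[0,0,0]], turn=[[0,0,0],[0,0,0],[0,0,0],[0,0,0],[0,0,0],[0,0,0]], grip=0.05)

```text
clock: 43.42
tool_pos: [0.6427, 0.0177, 0.1178]
eef_rot: [0.21, 0.978, 0.001, -0.001]
contact_force: [-1.7, -2.0, 5.5]
opening: 0.154
finger_force: 20.0
```

servo_tool(translation=[[0,0,0],[0,0,0],[0,0,0],[0,0,0],[0,0,0],[0,0,0],[0,0,0],[0,0,0],[0,0,0],[0,0,0]], turn=[[0,0,0.17],[0,0,0.17],[0,0,0.17],[0,0,0.17],[0,0,0.17],[0,0,0.17],[0,0,0.17],[0,0,0.17],[0,0,0.17],[0,0,0.17]])

```text
clock: 44.68
tool_pos: [0.6424, 0.0175, 0.1179]
eef_rot: [0.874, 0.485, -0.0, -0.001]
contact_force: [-3.9, -2.0, 4.3]
opening: 0.155
finger_force: 20.0
```

```bash
python3 -c "
from h import *
print(r.get_state()['q'].round(3))
p=r.get_state()['tool_pos']
plan([(*p,-97.5)])"
```

```text
[ 0.182  0.908 -0.534  1.594  0.587  0.806 -1.157]
at [0.6424 0.0175 0.1179] tilt 0.1 ang -31.96 F [-3.9 -2.   4.3] open 0.155 t 44.675
{"translation": [[0, 0, 0], [0, 0, 0], [0, 0, 0], [0, 0, 0], [0, 0, 0], [0, 0, 0], [0, 0, 0]], "turn": [[0, 0, 0.163], [0, 0, 0.163], [0, 0, 0.163], [0, 0, 0.163], [0, 0, 0.163], [0, 0, 0.163], [0, 0, 0.163]]}
```

q7 will finish near -2.2, inside its range.

servo_tool(translation=[[0,0,0],[0,0,0],[0,0,0],[0,0,0],[0,0,0],[0,0,0],[0,0,0],[0,0,0],[0,0,0]], turn=[[0,0,0.163],[0,0,0.163],[0,0,0.163],[0,0,0.163],[0,0,0.163],[0,0,0.163],[0,0,0.163],[0,0,0],[0,0,0]])

```text
clock: 45.8
tool_pos: [0.6422, 0.0177, 0.1178]
eef_rot: [0.998, -0.061, -0.001, -0.001]
contact_force: [-2.6, -2.3, 6.6]
opening: 0.159
finger_force: 20.0
```

servo_tool(translation=[[0,0,0],[0,0,0],[0,0,0]], turn=[[0,0,0],[0,0,0],[0,0,0]], grip=0.45)

```text
clock: 46.18
tool_pos: [0.6427, 0.0183, 0.1171]
eef_rot: [0.998, -0.061, -0.001, -0.001]
contact_force: [0.1, 0.4, 0.3]
opening: 0.446
finger_force: 0.0
```

servo_tool(translation=[[0,0,-0.03],[0,0,-0.05],[0,0,-0.05],[0.05,0,-0.03],[0.05,0,0],[0.05,0,0],[0.05,0,0],[0,0,0],[0,0,0]], turn=[[0,0,0],[0,0,0],[0,0,0],[0,0,0],[0,0,0],[0,0,0],[0,0,0],[0,0,0],[0,0,0]])

```text
clock: 47.3
tool_pos: [0.8339, -0.0053, 0.2766]
eef_rot: [0.998, -0.061, -0.002, -0.001]
contact_force: [-0.3, -0.5, -0.5]
opening: 0.451
finger_force: 0.0
```

```bash
python3 bars.py 4 wrist top side;python3 door.py 4; python3 -c "
import cv2
from h import *
print(r.get_state()['tool_pos'],r.get_state()['contact_force'])
a=cv2.imread('pics/bars_top_4.png');cv2.imwrite('pics/dtop4.png',cv2.resize(a[185:265,215:345],(780,480),interpolation=cv2.INTER_CUBIC))"
```

```text
wrist b 557 [652.9  88.2] [32.4 14.7] long dir 84.5 z 0.1448
wrist c 496 [647.5  17.6] [13.2 33.4] long dir 173.3 z 0.145
top a 137 [661.1 165.4] [14.  39.7] long dir 128.8 z 0.1449
top b 135 [651.3  92.2] [40.1 14.4] long dir 82.8 z 0.1454
top c 132 [642.1  17.3] [13.7 40.9] long dir 173.6 z 0.1453
side a 70 [660.5 161.6] [16.1 39. ] long dir 123.2 z 0.1425
side b 71 [650.9  88.7] [43.5 12.5] long dir 83.0 z 0.1427
side c 97 [642.5  14.2] [18.2 41.7] long dir 170.5 z 0.1426
wrist top edge []
top outer face 195 angle 0.00038182788454498695 lx0 -0.0870363868666833
top top edge [(-0.06, array([-0.0869, -0.0791])), (-0.03, array([-0.0872, -0.079 ])), (0, array([-0.0869, -0.0791])), (0.03, array([-0.0871, -0.0791])), (0.06, array([-0.0869, -0.0789])), (0.09, array([-0.0869, -0.0788]))]
side outer face 302 angle 0.0003362165649700564 lx0 -0.08632222396313587
side top edge [(-0.09, array([-0.0862, -0.0788])), (-0.06, array([-0.0864, -0.0788])), (-0.03, array([-0.0866, -0.079 ])), (0, array([-0.0867, -0.0787])), (0.03, array([-0.0862, -0.0784])), (0.06, array([-0.0866, -0.0788])), (0.09, array([-0.0867, -0.0794]))]
[ 0.83427201 -0.00580738  0.27897204] [0.15569725 0.17318378 0.41313559]
```

View pics/dtop4.png

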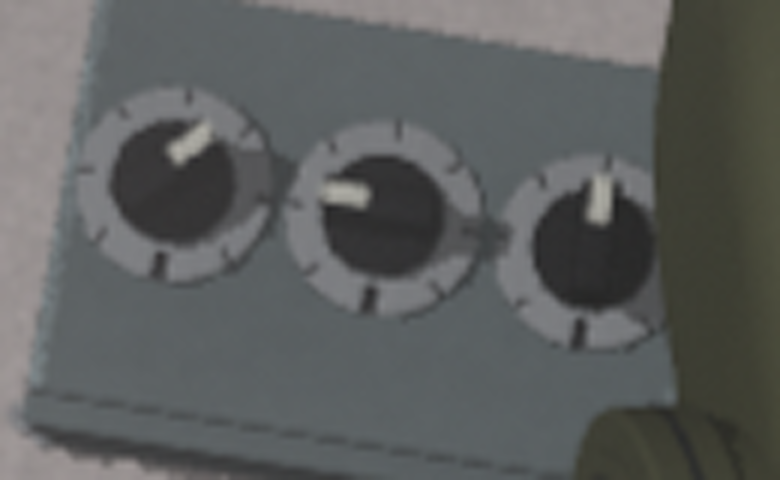

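In the top view, dial_a points upper-right at mark 5, dial_b left at mark 2, and dial_c to the back at mark 4. The measured bar angles agree within about 1°. The door is shut and the arm is clear, so I'm handing in.

```bash
python3 -c "
from h import *
print(r.finish_job())"
```

```text
the job is handed in; nothing more can be done
None
```

Job handed in after about 47 s of the 210 s; the script returned no verdict: both tins present were set upright on the tray, the tray is home, the door is shut on its catch and the dials read 5 - 2 - 4 (tins not seen again once inside).

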